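Lock the antenna rotator for transit

TASK

Lock the antenna rotator: with a fingertip, push the upright pin round until the slot across the disc lines up with the locking bar, then push the bar by its upright end block straight through the disc until it is fully home against the end wall of the keeper on the far side. Only push: the bar stays lying in its channel and is never lifted out, and the other things are left where they are.

Things in the scene. Friction and masses are not known exactly. Their poses are not given: they have to be found in the camera images.
- rotator: Antenna rotator: dark grey box 325 x 140 mm, its deck 50 mm above the table, fixed; its place and yaw vary. Origin on the table under the disc's axis; +x is the way the bar is pushed, +z up. The box spans x -230 to 95 mm, y -70 to 70 mm. Along x on the deck: bar channel, disc, keeper.
- disc (a joint): Angle (rad) of the locking disc about its upright axis, counter-clockwise from above positive; at 0 its slot lies exactly along the channel. Starts between 0.5 and 1.3; range -0.7 to 1.6, no stop or click at 0. Stiff (0.1 N m, 3 to 4 N at the pin); stays where it is left. The bar is stopped by the rim unless the slot is lined up within about 0.1.
- pin (a point): Upright steel pin on the disc, 14 mm thick and 30 mm tall (from 69 to 99 mm above the table), 34 mm from the axis, at right angles to the slot: with the disc at 0 it stands on the rotator's +y side. The point is on the pin's axis at half its height, 84 mm above the table.
- disc_centre (a point): Centre of the disc's top face, on its axis, 69 mm above the table; axes as the rotator's. The disc is aluminium, 90 mm across; an open-topped slot 20 mm wide and 14.5 mm deep with a dark floor runs right across it through the axis.
- channel (a point): Middle of the floor of the open-topped aluminium channel in which the bar lies, 135 mm behind (-x of) the disc's axis, 55 mm above the table. The channel is 170 mm long (rotator x -220 to -50 mm), 17 mm between its walls, wall tops 65 mm above the table.
- bar: Loose steel locking bar, 145 mm long, 14 mm wide, 12 mm high, about 0.3 kg, lying in the channel and sliding freely in it. Origin under the middle of the rod, on the channel floor (55 mm above the table); +x runs to the tip, which has tapered sides (6 mm wide at its end). It starts with its tip 55 to 75 mm short of the disc's axis, outside the disc.
- bar_tip (a point): Middle of the bar's front end face, 72.5 mm ahead of the bar's origin and 6 mm above its underside.
- bar_block (a point): Centre of the upright push block at the bar's tail, 12 mm thick along the bar, 36 mm wide, standing from 67 to 97 mm above the table, 65.5 mm behind the bar's origin (138 mm behind the tip). Push its rear (-x) face.
- keeper_end (a point): On the face of the keeper's end wall, 75 mm beyond the disc's axis, 55 mm above the table: the bar is home when its tip is against this face. The keeper is an open-topped aluminium pocket (rotator x 50 to 75 mm), 18 mm between its walls, wall tops 65 mm and end wall 73 mm above the table.
- adapter: Bystander: small barrel connector, 20 mm thick, 34 mm tall, standing on the rotator's deck beside the channel on the -y side. Origin under its foot.
- collar: Bystander: steel ring 26 mm across and 12 mm high, lying on the deck beside the channel on the +y side. Origin under its middle.
- mug: Bystander: white mug 80 mm across, 90 mm tall, on the table. Origin under its foot.
- microphone: Bystander: black hand microphone about 110 x 60 x 30 mm lying on the table. Origin under its middle.
- headphones: Bystander: black headphones lying flat, about 200 x 225 mm, 34 mm high. Origin midway between the ear cups, on the table; band towards +x.
- screwdriver: Bystander: screwdriver lying on the table near the robot.
- spares_jar: Bystander: clear jar with a steel cap, 64 mm across, 75 mm tall, on the table. Origin under its foot.
Not all that is in view belongs to the job. Several things have the shape of the bar; the one meant has the colours described above.

How it is judged:
On the way, in this order (a step that is already met when the one before it is completed fails the run):
1. the disc's slot lies along the channel, within about 7 degrees (value of joint disc between -0.12 and 0.12 rad), for 0.2 s.
2. the bar has passed through the disc and is home in the keeper (x of bar_tip in the frame of rotator above 0.071 m and y of bar_tip in the frame of rotator between -0.005 and 0.005 m and z of bar in the frame of rotator below 0.058 m and angle between the x axis of bar and the x axis of rotator, either way round below 0.06 rad), for 0.2 s.
At the end, for the whole second after the job is handed in: The disc's slot is along the bar (within 0.12 rad), and the bar lies at rest through it with its tip in the keeper, no more than 4 mm from the end wall, within 5 mm of the channel's centre line and parallel to it (0.06 rad), lying down on the channel floor (not more than 3 mm above it) (all of step 1 and all of step 2 and linear speed of bar below 0.01 m/s); the robot touches nothing.
It fails at once if the bar is lifted more than 10 mm off the channel floor or tipped up (z of bar in the frame of rotator above 0.065 m or angle between bar's own z axis and vertical above 0.15 rad).
It fails at once if a bystander is moved more than 25 mm, or the adapter, mug or jar is knocked over (distance of any of adapter, collar, mug, microphone, headphones, screwdriver, spares_jar from where it was at the start of the episode above 0.025 m or angle between any of adapter, mug, spares_jar's own z axis and vertical above 0.6 rad).
It also fails if it takes over 61 s, if anything falls off the work surface, if the arm or the gripper's body presses on something with over 40 N, if the wrist force passes 120 N, or if a joint passes its speed limit or range.

ROBOT

A 6-joint arm with a two-finger parallel gripper is mounted at the origin on the work surface. World frame = base frame: x ahead of the robot, y to its left, z up, the work surface at z = 0. Lengths are in m, angles in rad, forces in N, time in s.
With the tool pointing down it reaches from about 0.35 to 0.975 m from the base axis. Payload 4.9 kg.
Tool frame: the origin (TCP) lies at the very end of the fingers, on their centre line; the grasp point (between the pads) lies 19 mm behind it; z points along the fingers, y is the direction in which the jaws open and shut (so a half turn about z gives the same grasp; the last joint's range is limited). The gripper opens to 85 mm and grips with 20 to 120 N. Pads are 22 mm wide; open, the fingers measure 114 mm over their backs; the gripper's body (76 mm by 85 mm) begins 54 mm behind the grasp point. The pads swing forward as they close: fully open they stand 13 mm farther back than shut.
Start: joints at [1.185, 0.053, 1.613, -0, 1.476, -0.119], TCP at [0.165, 0.603, 0.21] pointing down, gripper open.
Joint ranges: [-3.01, 3.01], [-1.01, 2.22], [0.06, 2.58], [-1.02, 4.17], [0.09, 2.62], [-3.14, 3.14]. Speed limits (rad/s): [2.57, 2.57, 3.14, 3.14, 3.14, 3.14].

INTERFACE

Orientations are given as a unit quaternion [w, x, y, z].
In Python, from plant import state, eyes, job_done gives the robot as it stands.
- The arm moves only by the tool apply_moves, never from a script. Its argument "commands" is a list of rows, each an object with "linear": the shift along the tool's x, y, z in m, a list of three; "delta_rot": the turn, a rotation vector about the tool's x, y, z in degrees, a list of three; "fingers": the closure in counts, from 0 (fully open) to 255 (shut). In form: [{"linear": [x, y, z], "delta_rot": [wx, wy, wz], "fingers": fingers}, ...]. A call has exactly 8 rows; each row is the pose to reach, as a shift and turn from the pose commanded when the call began, along the tool's axes at that moment; what a row does not reach only later rows make up. A row lasts 1/10 s, in which the tool goes at most 50 mm and 8.59 degrees, less where a joint would pass 70% of its speed; a pose out of reach is approached as far as the arm can. A call with a gripper value outside its range is refused whole. The fingers move at their own pace and stop on an object; the grip force is fixed at half the most. Time passes only in rows, so rows that repeat a pose let the fingers close, or fill a call up. It gives the time, the measured TCP pose, the force and the opening at its end, in the units of the state.
- state(): the state, without advancing time (a new reading comes with each control period).
- eyes.grab_frame(name): name is "side" or "top" or "wrist"; returns the picture (384x512x3 uint8, red, green, blue); there is no depth.
- eyes.camera_params(name): a dict with "fx", "fy", "cx", "cy" (pixels), "position" and "rotation" of the camera in the world; the wrist camera has in their place "T_tool_cam" (4x4, takes a point from camera to tool coordinates, whose origin is the TCP and whose axes are the flange's). Camera axes: x right, y down, z forward; pixel columns grow to the right and rows downward; lengths in m; the calibration is good to about 2 mm. The wrist camera is an equidistant fisheye: a pixel r from the principal point sees the ray r / f radians off the axis. A picture is of the moment at which its call begins: read the wrist's pose just before it. camera_params takes no time and is no camera call.
- job_done(): hands the job in, once; it reports no verdict.
The state is a dict: "time": time; "joint_pos": joint angles; "joint_vel": joint speeds; "joint_efforts": joint torques, N m; "tool_pos": TCP position; "tool_rot": TCP orientation; "contact_force": force on the tool from outside, world axes, zero at the start; "ft_torque": the same for the moment, N m; "gripper_width": opening from 0.0 (shut) to 1.0 (fully open).
Only numpy, scipy, OpenCV 4.12 (cv2) and the standard library are available. Lean on these libraries where they do the work, as an engineer would, in place of code of your own. Each camera call takes 0.05 s, during which the arm holds its last target.

## Working session

There is one attempt and no reset: what is moved stays moved. The work goes in short steps, Python scripts to look and compute and a tool call to move; the robot and the scene stay as the last step left them, time stands still between calls to the robot, and variables do not carry over. Pictures are saved under pics/ and viewed, and the job is handed in when it is done.

Besides the shell and the picture viewer there is one more tool, called after ">>>" as name(argument=value, ...), one argument or row to a line, values as JSON. apply_moves: Moves the arm, as the interface text tells. Its arguments: {"type":"object","properties":{"commands":{"type":"array","items":{"type":"object","properties":{"linear":{"type":"array","items":{"type":"number"}},"delta_rot":{"type":"array","items":{"type":"number"}},"fingers":{"type":"number"}}}}},"required":["commands"]}

```bash
mkdir -p pics; ls; python3 - <<'E'
from plant import state, eyes
import cv2
s=state();print(s)
for n in("side","top","wrist"):
    print(n,eyes.camera_params(n))
    cv2.imwrite(f"pics/{n}0.png",eyes.grab_frame(n)[:,:,::-1])
E
```

```text
pics
{'time': 0.0, 'joint_pos': array([ 1.18499069e+00,  5.33631930e-02,  1.61427321e+00, -3.96779866e-07,
        1.47600754e+00, -1.19014463e-01]), 'joint_vel': array([-4.68682212e-05, -2.91281290e-04,  3.20924900e-03, -1.16972511e-03,
        1.42006729e-03,  7.26581630e-05]), 'joint_efforts': array([ 2.29700081e-04, -3.93697250e+01, -3.70170879e+01, -1.33702706e-04,
        7.11031607e-03, -4.51980341e-06]), 'tool_pos': array([0.16453187, 0.60227083, 0.20877156]), 'tool_rot': array([-2.55951396e-04,  1.33000233e-01,  9.91115476e-01, -9.93193958e-04]), 'contact_force': array([ 0.35861105, -0.00620154,  0.42082358]), 'ft_torque': array([ 0.01960236, -0.01662972,  0.01782398]), 'gripper_width': 0.9994500788784658}
side {'fx': 458.83614198774, 'fy': 458.83614198774, 'cx': 256.10199751612384, 'cy': 193.34941892614995, 'position': array([ 0.14306409, -0.72746666,  1.02276747]), 'rotation': array([-0.33950223,  0.921765  , -0.17338405,  0.07089072])}
top {'fx': 360.71013688379816, 'fy': 360.71013688379816, 'cx': 255.73836558792658, 'cy': 196.92988432404704, 'position': array([0.31649182, 0.04681796, 1.12139384]), 'rotation': array([ 0.04127063, -0.70460709,  0.70670999, -0.04885254])}
wrist {'fx': 297.3186396354542, 'fy': 297.3186396354542, 'cx': 257.79023666200425, 'cy': 190.88793687399618, 'T_tool_cam': array([[ 6.56909310e-04, -9.60238480e-01, -2.79180281e-01,
         7.11197315e-02],
       [ 9.99999471e-01,  8.51687055e-04, -5.76379252e-04,
        -3.18378723e-04],
       [ 7.91235768e-04, -2.79179755e-01,  9.60238532e-01,
        -1.63919299e-01],
       [ 0.00000000e+00,  0.00000000e+00,  0.00000000e+00,
         1.00000000e+00]])}
```

View pics/side0.png

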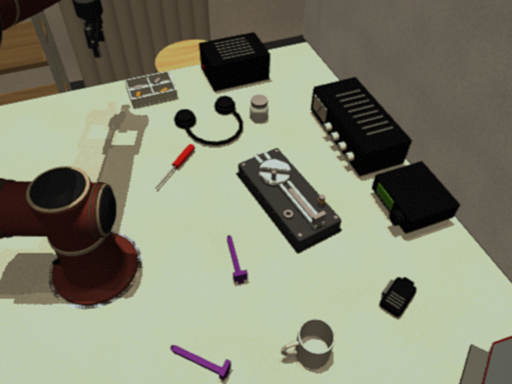

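View pics/top0.png

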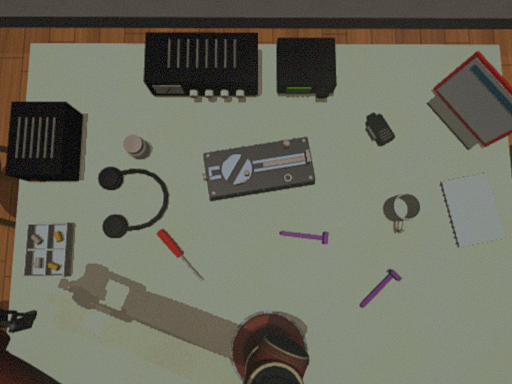

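View pics/wrist0.png

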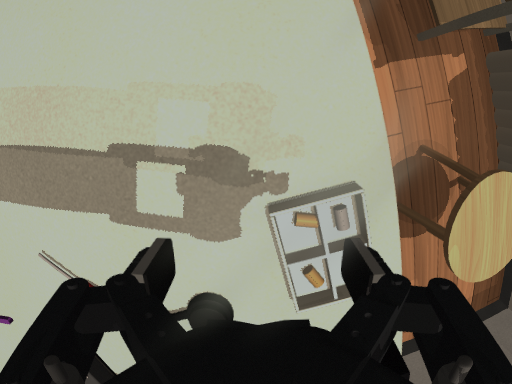

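Candidates for the bar are the steel rod in the channel (top ≈ (285,162)) and two purple look-alikes, at (305,236) and (380,288). I choose the steel one in the rotator. Next I'll enlarge the pictures.

```bash
python3 - <<'E'
import cv2
a=cv2.imread("pics/top0.png")[130:210,195:325]
cv2.imwrite("pics/topc.png",cv2.resize(a,None,fx=6,fy=6,interpolation=cv2.INTER_CUBIC))
a=cv2.imread("pics/side0.png")[140:255,230:345]
cv2.imwrite("pics/sidec.png",cv2.resize(a,None,fx=5,fy=5,interpolation=cv2.INTER_CUBIC))
E
```

```text
(no output)
```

View pics/topc.png

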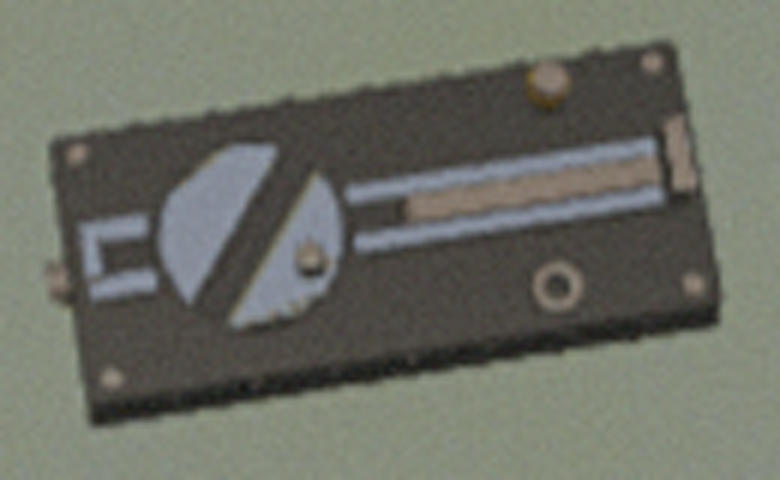

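View pics/sidec.png

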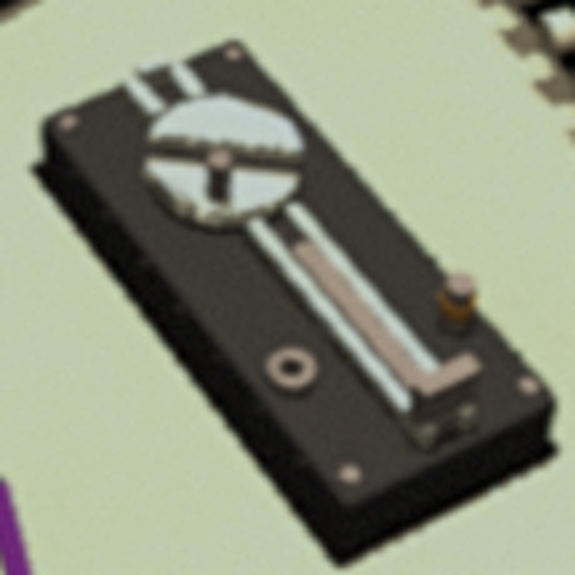

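```bash
cat > h.py <<'E'
import numpy as np,cv2
from scipy.spatial.transform import Rotation as R
from scipy.optimize import least_squares
from plant import state, eyes
def q2R(q): return R.from_quat([q[1],q[2],q[3],q[0]]).as_matrix()
def proj(n,P):
    c=eyes.camera_params(n); p=(np.atleast_2d(P)-c['position'])@q2R(c['rotation'])
    return np.c_[c['fx']*p[:,0]/p[:,2]+c['cx'],c['fy']*p[:,1]/p[:,2]+c['cy']]
def wproj(P,pos,rot):
    c=eyes.camera_params('wrist'); T=c['T_tool_cam']
    p=(np.atleast_2d(P)-pos)@q2R(rot); p=(p-T[:3,3])@T[:3,:3]
    th=np.arctan2(np.hypot(p[:,0],p[:,1]),p[:,2]); ph=np.arctan2(p[:,1],p[:,0])
    return np.c_[c['fx']*th*np.cos(ph)+c['cx'],c['fy']*th*np.sin(ph)+c['cy']]
def W(P,x,y,yaw):
    P=np.atleast_2d(np.array(P,float)); c,s=np.cos(yaw),np.sin(yaw)
    return np.c_[x+c*P[:,0]-s*P[:,1],y+s*P[:,0]+c*P[:,1],P[:,2]]
E
cat > fit.py <<'E'
from h import *
t=lambda u,v:((u+.5)/6-.5+195,(v+.5)/6-.5+130)
s=lambda u,v:((u+.5)/5-.5+230,(v+.5)/5-.5+140)
obs=[('top',(.095,-.07,.05),t(52,140)),('top',(-.23,-.07,.05),t(670,42)),('top',(-.23,.07,.05),t(716,300)),('top',(.095,.07,.05),t(90,402)),
('top',(0,0,.069),t(252,234)),('top',(-.05,0,.065),t(352,218)),('top',(-.22,0,.065),t(660,171)),
('side',(.095,-.07,.05),s(235,40)),('side',(-.23,-.07,.05),s(552,402)),('side',(.095,.07,.05),s(45,120)),('side',(0,0,.069),s(223,160)),('side',(-.05,0,.065),s(272,215))]
def res(p): return np.concatenate([proj(n,W(m,*p))[0]-o for n,m,o in obs])
for cams in(('top','side'),('top',),('side',)):
    ob=[o for o in obs if o[0] in cams]
    f=least_squares(lambda p:np.concatenate([proj(n,W(m,*p))[0]-o for n,m,o in ob]),[.45,.1,1.6],loss='soft_l1')
    print(cams,f.x)
    print(f.fun.reshape(-1,2).round(1).tolist())
    if len(cams)==2:
        p=f.x
np.save('pose.npy',p)
# pin tops, tip
def pin(d,z): return W((-.034*np.sin(d),.034*np.cos(d),z),*p)
o=t(312,250); o2=s(220,158)
g=least_squares(lambda d:np.r_[proj('top',pin(d[0],.099))[0]-o,proj('side',pin(d[0],.099))[0]-o2],[.9]);print('disc',g.x,g.fun)
b=least_squares(lambda d:np.r_[proj('top',W((d[0],0,.067),*p))[0]-t(405,208),proj('side',W((d[0],0,.067),*p))[0]-s(302,245)],[-.06]);print('tip',b.x,b.fun)
b=least_squares(lambda d:np.r_[proj('top',W((d[0],0,.097),*p))[0]-t(680,152)],[-.2]);print('block',b.x,b.fun)
E
python3 fit.py
```

```text
('top', 'side') [0.5361729  0.09135123 1.72664764]
[[-0.7, -0.5], [1.5, -0.3], [2.0, 1.2], [-0.4, 1.0], [0.2, 0.1], [0.1, 0.5], [4.8, -0.4], [0.4, -1.2], [1.8, -0.4], [-1.7, -1.0], [0.1, -1.7], [-0.4, -0.5]]
('top',) [0.53659066 0.09320976 1.72953904]
[[-1.3, -0.5], [0.8, -0.7], [1.4, 0.8], [-1.0, 0.9], [-0.5, -0.0], [-0.5, 0.3], [4.1, -0.8]]
('side',) [0.53471857 0.08840848 1.72368993]
[[0.4, -0.5], [1.7, 0.8], [-1.7, -0.3], [-0.0, -0.9], [-0.5, 0.4]]
disc [0.94617265] [0.24272915 0.50647926 0.31434185 0.10355629]
tip [-0.0786147] [ 0.76353674  0.50386312 -0.75114568 -0.33272822]
block [-0.2109494] [0.09872948 0.63538311]
```

```bash
cat > goal.py <<'E'
import sys
from h import *
p=np.load('pose.npy')
def goal(rx,ry,z):
    s=state(); Rt=q2R(s['tool_rot'])
    yaw=p[2]; Rg=np.c_[[-np.sin(yaw),np.cos(yaw),0],[np.cos(yaw),np.sin(yaw),0],[0,0,-1]]
    t=W((rx,ry,z),*p)[0]
    print('tool in rot', ((s['tool_pos']-[p[0],p[1],0])@Rg).round(4)[:2], 'z',s['tool_pos'][2].round(4),'F_rot',(s['contact_force']@Rg).round(2),'t',s['time'],'w',round(s['gripper_width'],3))
    print('lin mm',(Rt.T@(t-s['tool_pos'])*1000).round(1),'rot deg',np.degrees(R.from_matrix(Rt.T@Rg).as_rotvec()).round(2))
if __name__=='__main__': goal(*[float(a)/1000 for a in sys.argv[1:]])
E
python3 goal.py -75 27 140
```

```text
tool in rot [0.2878 0.5625] z 0.209 F_rot [-0.45  0.15 -0.73] t 0.15 w 0.996
lin mm [-499.3 -474.3   69.7] rot deg [ -0.09  -0.03 -24.22]
```

>>> apply_moves(
  commands=[
    {"linear": [-0.03,-0.03,0],"delta_rot": [0,0,-3],"fingers": 255},
    {"linear": [-0.065,-0.062,0],"delta_rot": [0,0,-6],"fingers": 255},
    {"linear": [-0.1,-0.095,0],"delta_rot": [0,0,-9],"fingers": 255},
    {"linear": [-0.135,-0.128,0],"delta_rot": [0,0,-12],"fingers": 255},
    {"linear": [-0.17,-0.161,0],"delta_rot": [0,0,-15],"fingers": 255},
    {"linear": [-0.205,-0.195,0],"delta_rot": [0,0,-18],"fingers": 255},
    {"linear": [-0.24,-0.228,0],"delta_rot": [0,0,-21],"fingers": 255},
    {"linear": [-0.27,-0.256,0],"delta_rot": [0,0,-24],"fingers": 255},
  ],
)

```text
time: 0.95
tool_pos: [0.3583, 0.2827, 0.2098]
tool_rot: [0.0, -0.077, 0.997, -0.0]
contact_force: [0.9, -0.2, 1.3]
gripper_width: -0.0
```

```bash
python3 goal.py -75 27 140
```

```text
tool in rot [0.146  0.2166] z 0.2098 F_rot [-0.81 -0.35 -1.27] t 0.95 w -0.0
lin mm [-119.6 -291.3   69.9] rot deg [-0.01  0.02 -0.12]
```

>>> apply_moves(
  commands=[
    {"linear": [-0.015,-0.037,0],"delta_rot": [0,0,0],"fingers": 255},
    {"linear": [-0.032,-0.078,0.01],"delta_rot": [0,0,0],"fingers": 255},
    {"linear": [-0.05,-0.12,0.02],"delta_rot": [0,0,0],"fingers": 255},
    {"linear": [-0.068,-0.163,0.03],"delta_rot": [0,0,0],"fingers": 255},
    {"linear": [-0.085,-0.205,0.04],"delta_rot": [0,0,0],"fingers": 255},
    {"linear": [-0.102,-0.247,0.055],"delta_rot": [0,0,0],"fingers": 255},
    {"linear": [-0.12,-0.291,0.07],"delta_rot": [0,0,0],"fingers": 255},
    {"linear": [-0.12,-0.291,0.07],"delta_rot": [0,0,0],"fingers": 255},
  ],
)

```text
time: 1.75
tool_pos: [0.5205, 0.0111, 0.1371]
tool_rot: [-0.002, -0.073, 0.997, -0.0]
contact_force: [-0.4, -0.0, -0.4]
gripper_width: 0.0
```

```bash
cat > look.py <<'E'
import sys
from h import *
p=np.load('pose.npy'); d=float(sys.argv[2])
s=state(); im=eyes.grab_frame('wrist')[:,:,::-1].copy()
cv2.imwrite(f'pics/{sys.argv[1]}raw.png',im)
big=cv2.resize(im,None,fx=1.5,fy=1.5,interpolation=cv2.INTER_CUBIC)
def dr(P,col):
    for u,v in wproj(W(P,*p),s['tool_pos'],s['tool_rot']):
        cv2.circle(big,(int(round(u*1.5+.25)),int(round(v*1.5+.25))),2,col,-1)
a=np.linspace(0,2*np.pi,36)
dr(np.c_[.045*np.cos(a),.045*np.sin(a),0*a+.069],(0,255,0))
dr([(-.034*np.sin(d),.034*np.cos(d),z) for z in(.069,.084,.099)],(0,0,255))
for y in(-.0085,.0085): dr([(x,y,.065) for x in np.linspace(-.22,-.05,18)],(255,255,0))
dr([(.095,.07,.05),(-.23,.07,.05),(.095,-.07,.05),(-.23,-.07,.05)],(255,0,255))
dr([(.075,0,.073)],(0,255,255))
cv2.imwrite(f'pics/{sys.argv[1]}.png',big)
E
python3 goal.py -60 27 78; python3 look.py w1 0.946
```

```text
tool in rot [ 0.0279 -0.0768] z 0.1371 F_rot [0.36 0.03 0.4 ] t 1.75 w 0.0
lin mm [-1.  16.8 59.1] rot deg [-0.01 -0.25 -0.54]
```

View pics/w1.png

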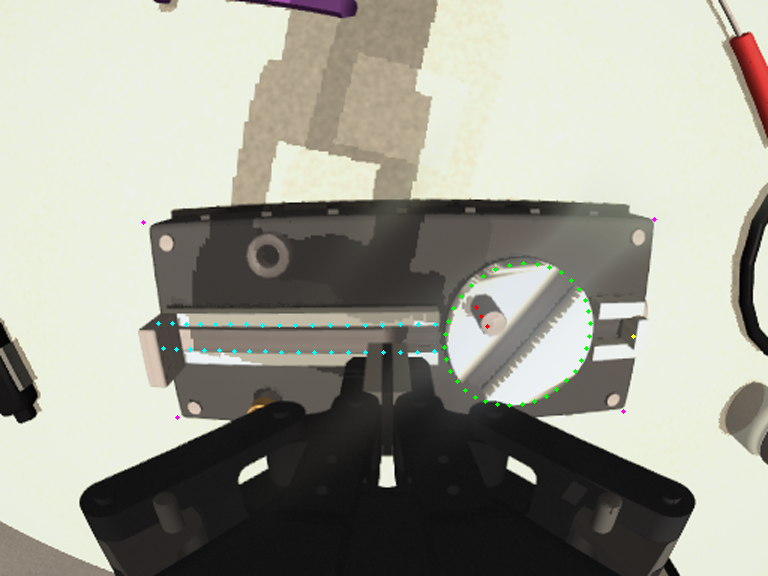

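```bash
python3 - <<'E'
import cv2
a=cv2.imread("pics/w1raw.png")
cv2.imwrite("pics/w1a.png",cv2.resize(a[160:280,285:435],None,fx=5,fy=5,interpolation=cv2.INTER_CUBIC))
cv2.imwrite("pics/w1b.png",cv2.resize(a[130:290,85:245],None,fx=4,fy=4,interpolation=cv2.INTER_CUBIC))
E
```

```text
(no output)
```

View pics/w1a.png

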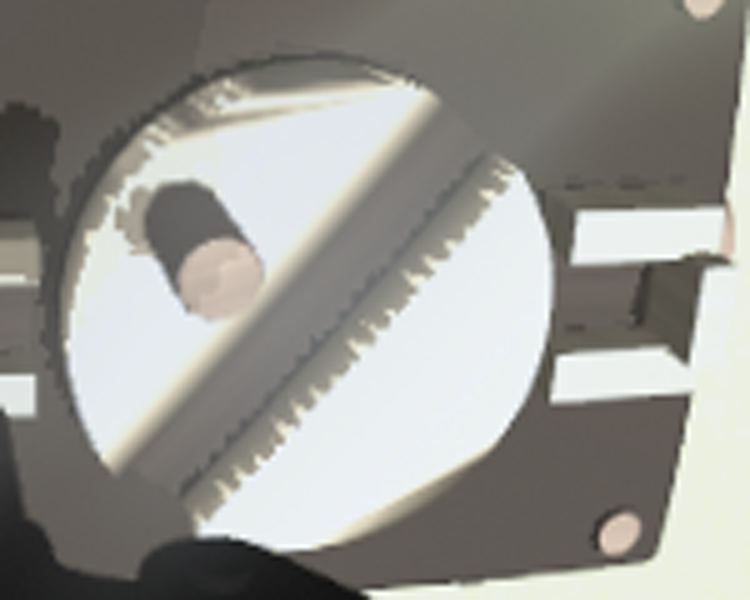

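View pics/w1b.png

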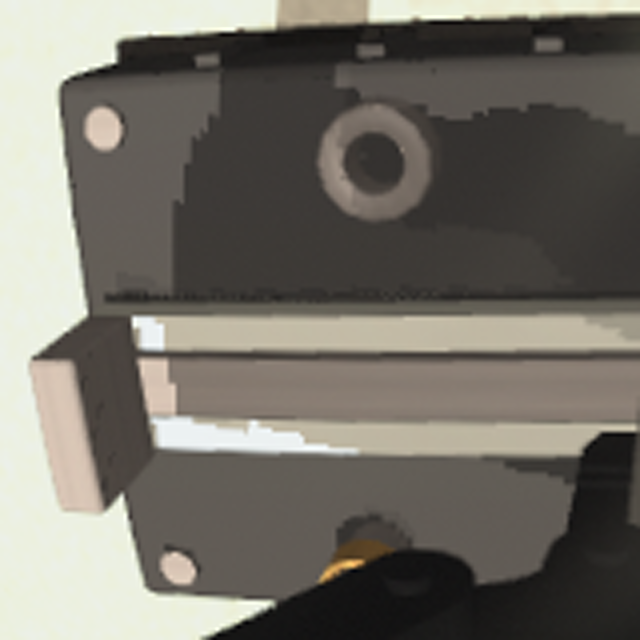

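```bash
cat > fit2.py <<'E'
from h import *
a=lambda u,v:np.array(((u+.5)/5-.5+285,(v+.5)/5-.5+160))
b=lambda u,v:np.array(((u+.5)/4-.5+85,(v+.5)/4-.5+130))
tp=np.array([0.5205,0.0111,0.1371]); s=state()
tp,tr=s['tool_pos'],s['tool_rot']; print(tp,s['time'])
obs=[((.05,.009,.065),a(572,263)),((.05,-.009,.065),a(552,355)),((.095,-.07,.05),a(655,557)),((-.23,.07,.05),b(62,90)),((-.23,-.07,.05),b(148,590))]
slot=[((-1,1),a(110,470)),((1,1),a(437,97)),((-1,-1),a(195,525)),((1,-1),a(515,168))]
def r(q):
    p,d=q[:3],q[3]; e=[wproj(W(m,*p),tp,tr)[0]-o for m,o in obs]
    th=np.linspace(0,2*np.pi,90); c=wproj(W(np.c_[.045*np.cos(th),.045*np.sin(th),0*th+.069],*p),tp,tr)
    e.append([c[:,0].min()-a(65,0)[0],c[:,0].max()-a(553,0)[0]])
    e.append([c[:,1].min()-a(0,57)[1],c[:,1].max()-a(0,550)[1]])
    for (sx,sy),o in slot:
        x=sx*np.sqrt(.045**2-.01**2); y=sy*.01
        e.append(wproj(W((x*np.cos(d)-y*np.sin(d),x*np.sin(d)+y*np.cos(d),.069),*p),tp,tr)[0]-o)
    e.append(wproj(W((-.034*np.sin(d),.034*np.cos(d),.099),*p),tp,tr)[0]-a(220,280))
    return np.concatenate(e)
f=least_squares(r,[.536,.092,1.727,.85],loss='soft_l1')
print(f.x);print(f.fun.reshape(-1,2).round(1).tolist())
np.save('pose.npy',f.x[:3])
E
python3 fit2.py; python3 goal.py -60 27 78
```

```text
[0.52004876 0.01320236 0.13809321] 1.8
[0.53494227 0.0952309  1.7409841  0.89155521]
[[-0.9, -1.0], [0.6, -1.4], [1.1, 0.9], [-3.3, -1.6], [-1.1, 2.4], [0.2, -0.8], [3.3, -0.7], [1.0, 1.1], [1.1, 0.4], [-0.1, 1.2], [0.4, -0.1], [-0.5, -0.8]]
tool in rot [ 0.0286 -0.0783] z 0.1381 F_rot [-0.5   0.57 -0.24] t 1.8 w 0.001
lin mm [-1.4 18.3 60.1] rot deg [ 0.06 -0.21 -1.28]
```

```bash
sed -i "s/^tp,tr=.*/tr=np.array([-.002,-.073,.997,0])/" fit2.py; python3 fit2.py; python3 goal.py -60 27 78;python3 look.py w2 0.89
```

```text
[0.53519067 0.09267231 1.74063653 0.89028903]
[[-0.6, -1.0], [0.9, -1.3], [1.5, 1.0], [-4.1, -1.5], [-1.6, 2.8], [-0.0, -0.6], [3.2, -0.5], [0.8, 1.3], [1.3, 0.3], [-0.2, 1.5], [0.6, -0.1], [-0.6, -0.8]]
tool in rot [ 0.0284 -0.0758] z 0.1381 F_rot [-0.5   0.57 -0.24] t 1.8 w 0.001
lin mm [-1.2 15.7 60.1] rot deg [ 0.06 -0.21 -1.26]
```

View pics/w2.png

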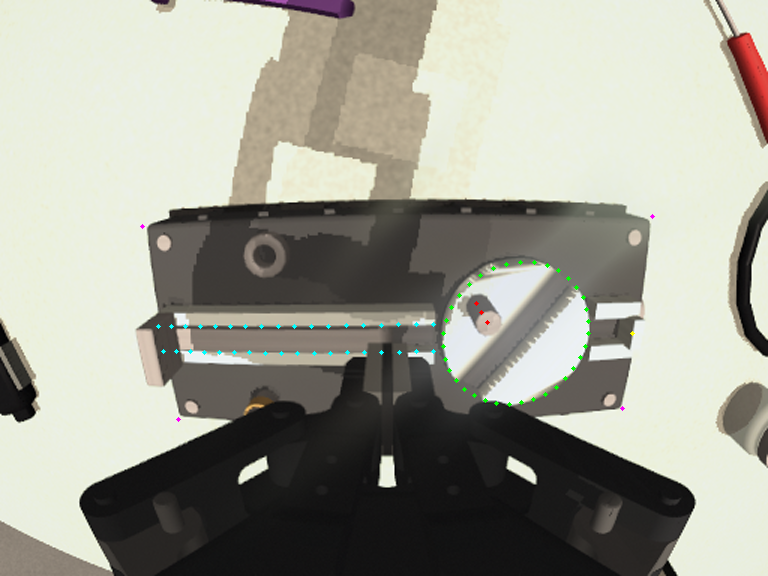

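>>> apply_moves(
  commands=[
    {"linear": [-0.001,0.015,0.01],"delta_rot": [0,0,-1],"fingers": 255},
    {"linear": [-0.001,0.015,0.02],"delta_rot": [0,0,-1],"fingers": 255},
    {"linear": [-0.001,0.015,0.03],"delta_rot": [0,0,-1],"fingers": 255},
    {"linear": [-0.001,0.015,0.04],"delta_rot": [0,0,-1],"fingers": 255},
    {"linear": [-0.001,0.015,0.05],"delta_rot": [0,0,-1],"fingers": 255},
    {"linear": [-0.001,0.015,0.058],"delta_rot": [0,0,-1],"fingers": 255},
    {"linear": [-0.001,0.015,0.06],"delta_rot": [0,0,-1],"fingers": 255},
    {"linear": [-0.001,0.015,0.06],"delta_rot": [0,0,-1],"fingers": 255},
  ],
)

```text
time: 2.65
tool_pos: [0.5189, 0.0302, 0.0795]
tool_rot: [-0.0, -0.085, 0.996, 0.0]
contact_force: [-0.3, -0.1, 0.2]
gripper_width: -0.002
```

```bash
python3 goal.py -21.5 27 77;python3 look.py w3 0.89
```

```text
tool in rot [ 0.0266 -0.0589] z 0.0795 F_rot [ 0.35 -0.06 -0.18] t 2.65 w -0.002
lin mm [ 0.4 37.4  2.5] rot deg [ 0.01 -0.05 -0.03]
```

View pics/w3.png

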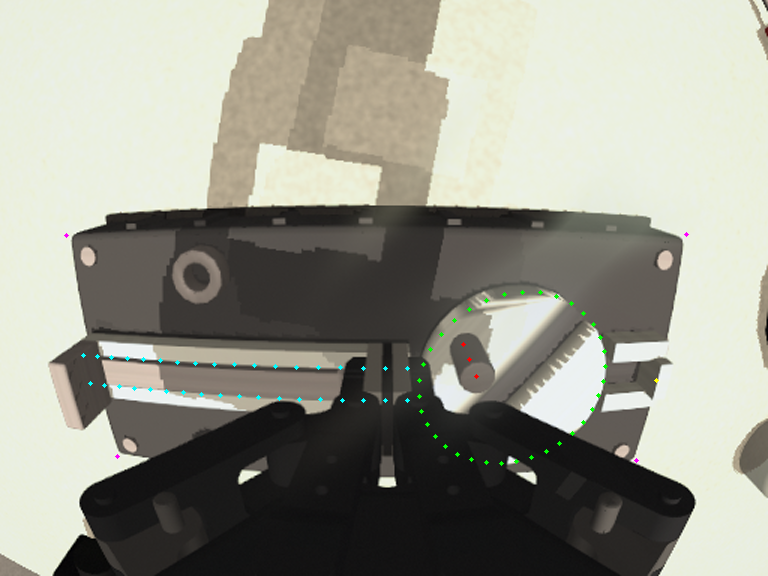

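>>> apply_moves(
  commands=[
    {"linear": [0,0.004,0.002],"delta_rot": [0,0,0],"fingers": 255},
    {"linear": [0,0.008,0.002],"delta_rot": [0,0,0],"fingers": 255},
    {"linear": [0,0.012,0.002],"delta_rot": [0,0,0],"fingers": 255},
    {"linear": [0,0.016,0.002],"delta_rot": [0,0,0],"fingers": 255},
    {"linear": [0,0.019,0.002],"delta_rot": [0,0,0],"fingers": 255},
    {"linear": [0,0.022,0.002],"delta_rot": [0,0,0],"fingers": 255},
    {"linear": [0,0.024,0.002],"delta_rot": [0,0,0],"fingers": 255},
    {"linear": [0,0.026,0.002],"delta_rot": [0,0,0],"fingers": 255},
  ],
)

```text
time: 3.5
tool_pos: [0.5147, 0.0561, 0.078]
tool_rot: [0.0, -0.085, 0.996, -0.0]
contact_force: [-0.4, 0.2, 0.2]
gripper_width: 0.001
```

```bash
python3 goal.py -21.5 27 77;python3 look.py w4 0.3
```

```text
tool in rot [ 0.0263 -0.0326] z 0.078 F_rot [ 0.31  0.29 -0.18] t 3.5 w 0.001
lin mm [ 0.7 11.1  1. ] rot deg [-0.    0.   -0.01]
```

View pics/w4.png

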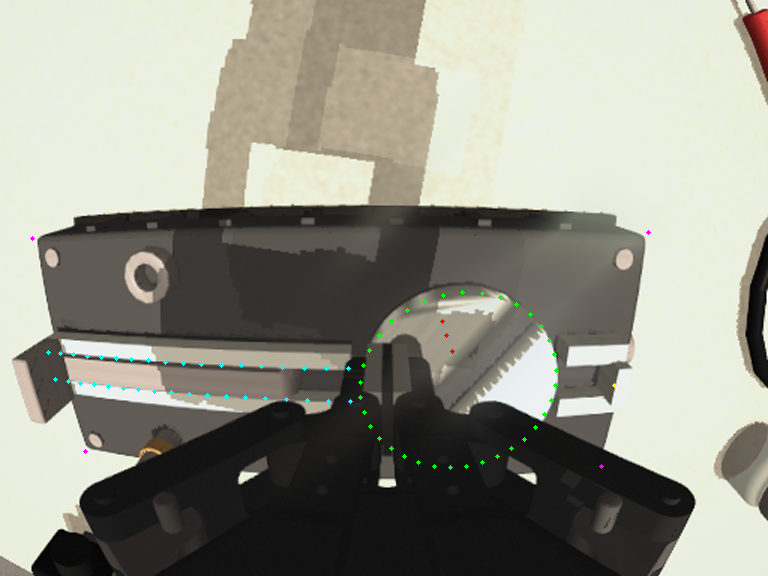

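```bash
python3 - <<'E'
from h import *
s=state()
print('tcp px*1.5',wproj(s['tool_pos'],s['tool_pos'],s['tool_rot'])*1.5)
a=eyes.grab_frame('side')[:,:,::-1]; b=eyes.grab_frame('top')[:,:,::-1]
for n in('side','top'): print(proj(n,s['tool_pos']))
cv2.imwrite("pics/s5.png",np.hstack([cv2.resize(a[140:240,235:335],(600,600),interpolation=cv2.INTER_CUBIC)]))
w=cv2.imread('pics/w4raw.png')
cv2.imwrite("pics/w4a.png",cv2.resize(w[180:290,210:390],None,fx=4,fy=4,interpolation=cv2.INTER_CUBIC))
E
```

```text
tcp px*1.5 [[387.43289371 343.13502949]]
[[272.22907366 178.20393009]]
[[248.54080581 175.21942205]]
```

View pics/s5.png

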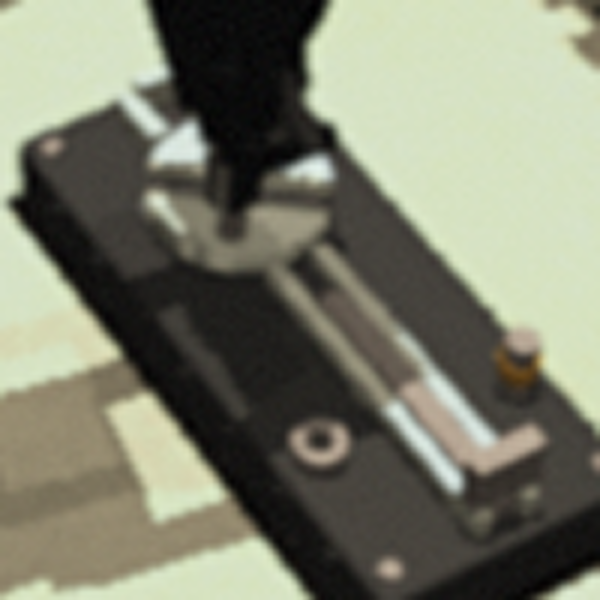

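View pics/w4a.png

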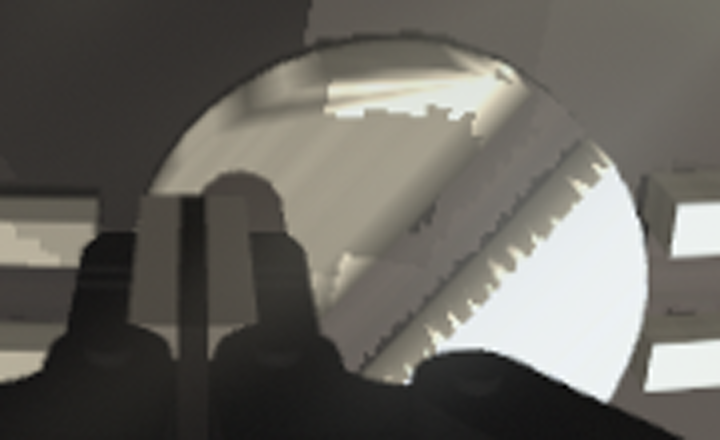

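```bash
python3 - <<'E'
from h import *
c=lambda u,v:np.array(((u+.5)/4-.5+210,(v+.5)/4-.5+180))
s=state();tp,tr=s['tool_pos'],s['tool_rot'];print(s['time'],tp,s['contact_force'])
p0=np.load('pose.npy')
obs=[(1,1,c(533,84)),(1,-1,c(608,160))]; mid=[(1,c(325,310)),(-1,c(408,385))]
def r(q):
    x,y,d,l1,l2=q; e=[]
    P=lambda a,b:wproj(W((a*np.cos(d)-b*np.sin(d),a*np.sin(d)+b*np.cos(d),.069),x,y,p0[2]),tp,tr)[0]
    e+=[P(.0439,.01)-obs[0][2],P(.0439,-.01)-obs[1][2],P(l1,.01)-mid[0][1],P(l2,-.01)-mid[1][1]]
    th=np.linspace(0,2*np.pi,90); k=wproj(W(np.c_[.045*np.cos(th),.045*np.sin(th),0*th+.069],x,y,p0[2]),tp,tr)
    e+=[[k[:,0].max()-c(648,0)[0], k[:,1].min()-c(0,37)[1]]]
    return np.concatenate(e)
f=least_squares(r,[p0[0],p0[1],.8,0,0]);print(f.x,f.fun.round(1))
d=f.x[2];print('pin',-34*np.sin(d),34*np.cos(d))
for z in(.069,.099):
  for d in (f.x[2],.89): print(((wproj(W((-.034*np.sin(d),.034*np.cos(d),z),f.x[0],f.x[1],p0[2]),tp,tr)[0]-[210,180])*4).round())
E
```

```text
3.65 [0.51473903 0.0559703  0.07798141] [0.28331165 0.58254884 0.12529428]
[ 0.53396861  0.09307587  0.89039577 -0.00682266 -0.00891224] [ 0.  -0.8  2.  -1.5 -0.5 -0.5 -1.7 -1.7  0.2  4. ]
pin -26.428906727414507 21.389550934828534
[237. 195.]
[237. 195.]
[244. 283.]
[244. 283.]
```

```bash
python3 - <<'E'
from h import *
s=state();tp,tr=s['tool_pos'],s['tool_rot']
p0=np.load('pose.npy'); d=.89
th=np.linspace(0,2*np.pi,40)
pin=[np.c_[-.034*np.sin(d)+.007*np.cos(th),.034*np.cos(d)+.007*np.sin(th),0*th+z] for z in(.069,.099)]
Rt=q2R(tr)
pad=np.array([[x,y,z] for z in(0,-.02) for x,y in((-.011,-.008),(-.011,.008),(.011,.008),(.011,-.008))])@Rt.T+tp
a=eyes.grab_frame('side')[:,:,::-1].copy(); w=eyes.grab_frame('wrist')[:,:,::-1].copy()
def go(im,f,k,u0,v0,u1,v1,name):
    c=cv2.resize(im[v0:v1,u0:u1],None,fx=k,fy=k,interpolation=cv2.INTER_CUBIC)
    T=lambda q:((q-[u0,v0]+.5)*k-.5).round().astype(int)
    for q in pin: cv2.polylines(c,[T(f(W(q,*p0)))],True,(0,0,255),1)
    for q in(pad[:4],pad[4:]): cv2.polylines(c,[T(f(q))],True,(0,255,0),1)
    cv2.imwrite(name,c)
go(a,lambda P:proj('side',P),8,245,145,315,215,'pics/o1.png')
go(w,lambda P:wproj(P,tp,tr),6,220,190,320,280,'pics/o2.png')
E
```

```text
(no output)
```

View pics/o1.png

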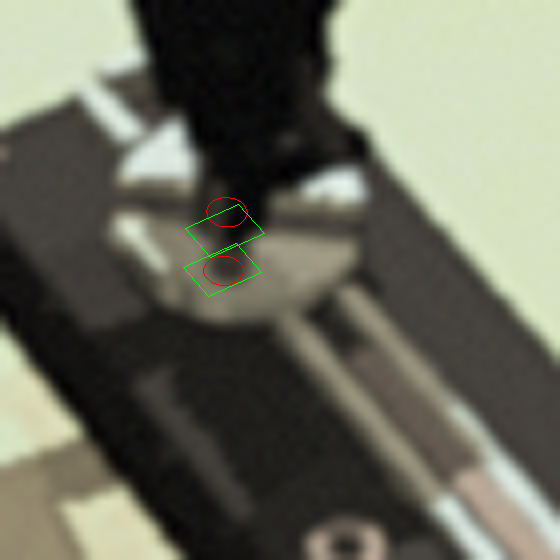

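View pics/o2.png

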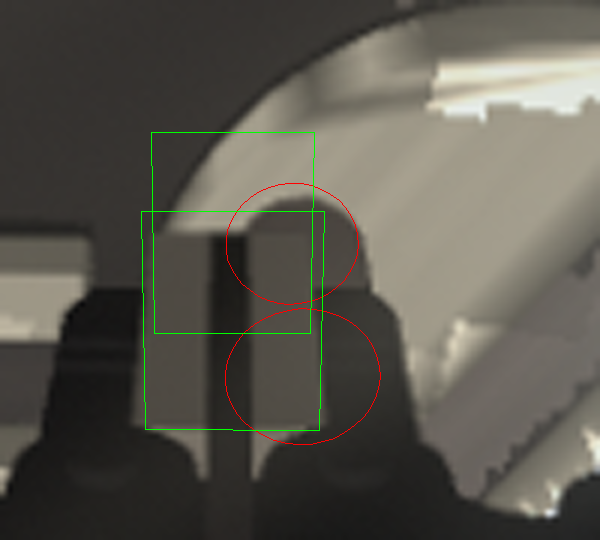

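The side and wrist overlays disagree with the nominal fingertip. The pin is visible below the fingers, so the real tips end about 20–30 mm above the reported TCP, and the disc hasn't turned. I'll back off and measure the real tip height.

>>> apply_moves(
  commands=[
    {"linear": [0,-0.006,0],"delta_rot": [0,0,0],"fingers": 255},
    {"linear": [0,-0.015,0],"delta_rot": [0,0,0],"fingers": 255},
    {"linear": [0,-0.024,0],"delta_rot": [0,0,0],"fingers": 255},
    {"linear": [0,-0.03,0],"delta_rot": [0,0,0],"fingers": 255},
    {"linear": [0,-0.03,0],"delta_rot": [0,0,0],"fingers": 255},
    {"linear": [0,-0.03,0],"delta_rot": [0,0,0],"fingers": 255},
    {"linear": [0,-0.03,0],"delta_rot": [0,0,0],"fingers": 255},
    {"linear": [0,-0.03,0],"delta_rot": [0,0,0],"fingers": 255},
  ],
)

```text
time: 4.55
tool_pos: [0.5198, 0.0265, 0.078]
tool_rot: [-0.0, -0.085, 0.996, 0.0]
contact_force: [-0.8, -0.1, -0.8]
gripper_width: -0.002
```

```bash
cat > ov.py <<'E'
import sys
from h import *
s=state();tp,tr=s['tool_pos'],s['tool_rot']
p0=np.load('pose.npy'); d=float(sys.argv[2]); n=sys.argv[1]
th=np.linspace(0,2*np.pi,40)
pin=[np.c_[-.034*np.sin(d)+.007*np.cos(th),.034*np.cos(d)+.007*np.sin(th),0*th+z] for z in(.069,.099)]
Rt=q2R(tr)
ax=np.array([[0,0,-.01*i] for i in range(6)])@Rt.T+tp
def go(im,f,k,u0,v0,u1,v1,name):
    c=cv2.resize(im[v0:v1,u0:u1],None,fx=k,fy=k,interpolation=cv2.INTER_CUBIC)
    T=lambda q:((q-[u0,v0]+.5)*k-.5).round().astype(int)
    for q in pin: cv2.polylines(c,[T(f(W(q,*p0)))],True,(0,0,255),1)
    for i,q in enumerate(T(f(ax))): cv2.circle(c,tuple(int(v) for v in q),2,(0,255,0),-1)
    return c
a=eyes.grab_frame('side')[:,:,::-1].copy()
A=go(a,lambda P:proj('side',P),8,240,135,320,205,'')
cv2.imwrite(f'pics/{n}s.png',A)
a=eyes.grab_frame('wrist')[:,:,::-1].copy()
cv2.imwrite(f'pics/{n}w.png',go(a,lambda P:wproj(P,tp,tr),4,180,160,360,290,''))
E
python3 goal.py -60 27 55; python3 ov.py a .89
```

```text
tool in rot [ 0.0264 -0.0626] z 0.078 F_rot [0.8  0.08 0.85] t 4.55 w -0.002
lin mm [ 0.6  2.6 23. ] rot deg [ 0.01 -0.   -0.  ]
```

View pics/as.png

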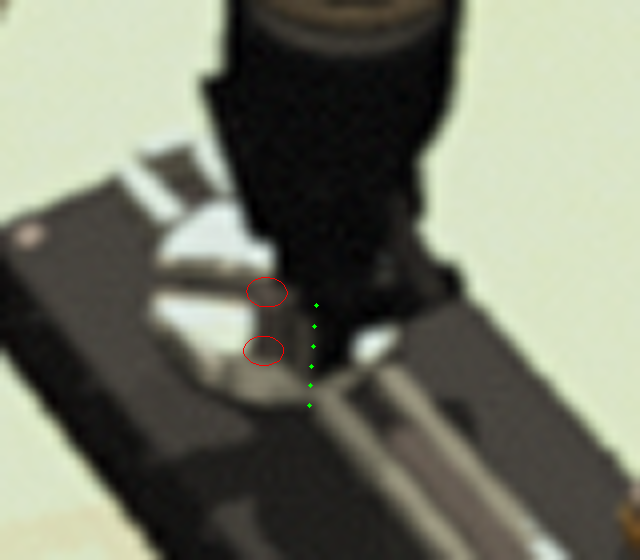

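View pics/aw.png

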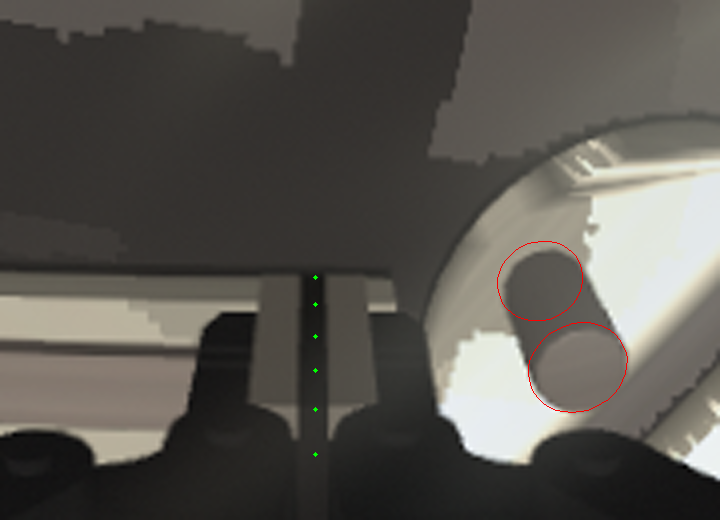

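>>> apply_moves(
  commands=[
    {"linear": [0.004,-0.002,0],"delta_rot": [0,0,0],"fingers": 255},
    {"linear": [0.005,-0.002,0.004],"delta_rot": [0,0,0],"fingers": 255},
    {"linear": [0.005,-0.002,0.008],"delta_rot": [0,0,0],"fingers": 255},
    {"linear": [0.005,-0.002,0.012],"delta_rot": [0,0,0],"fingers": 255},
    {"linear": [0.005,-0.002,0.016],"delta_rot": [0,0,0],"fingers": 255},
    {"linear": [0.005,-0.002,0.019],"delta_rot": [0,0,0],"fingers": 255},
    {"linear": [0.005,-0.002,0.02],"delta_rot": [0,0,0],"fingers": 255},
    {"linear": [0.005,-0.002,0.02],"delta_rot": [0,0,0],"fingers": 255},
  ],
)

```text
time: 5.45
tool_pos: [0.5151, 0.0235, 0.0577]
tool_rot: [-0.0, -0.085, 0.996, 0.0]
contact_force: [0.8, 0.0, 0.3]
gripper_width: -0.001
```

```bash
python3 goal.py -60 27 55; python3 ov.py b .89
```

```text
tool in rot [ 0.0315 -0.0648] z 0.0577 F_rot [-0.82 -0.12 -0.34] t 5.45 w -0.001
lin mm [-4.5  4.8  2.7] rot deg [ 0.01 -0.03 -0.01]
```

View pics/bs.png

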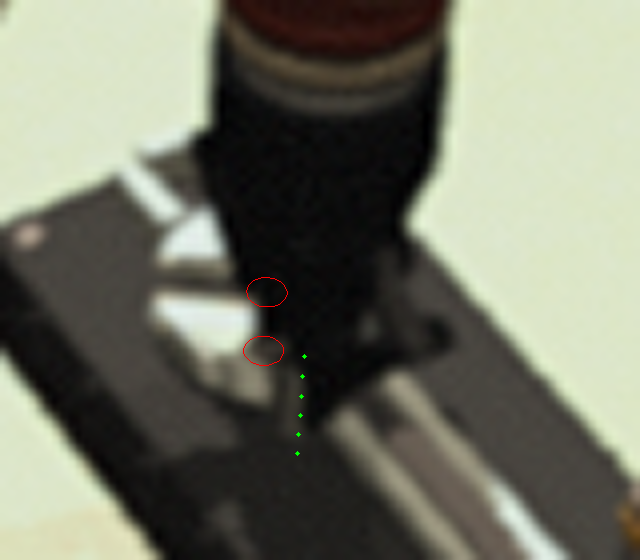

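View pics/bw.png

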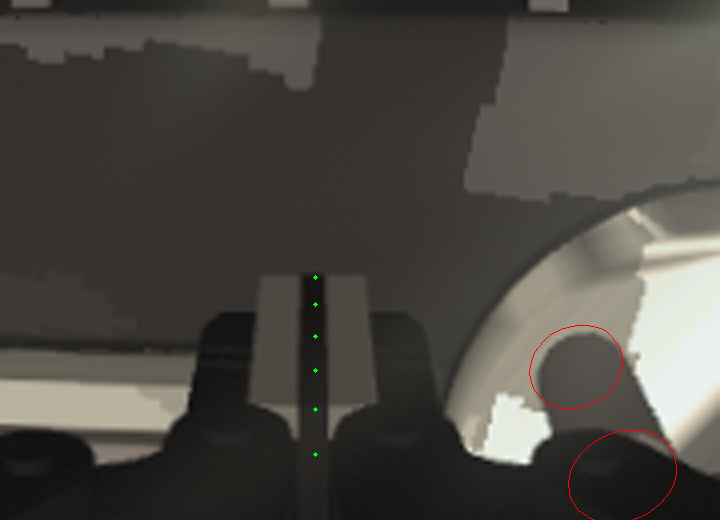

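>>> apply_moves(
  commands=[
    {"linear": [0,0,0.002],"delta_rot": [0,0,0],"fingers": 255},
    {"linear": [0,0,0.004],"delta_rot": [0,0,0],"fingers": 255},
    {"linear": [0,0,0.005],"delta_rot": [0,0,0],"fingers": 255},
    {"linear": [0,0,0.006],"delta_rot": [0,0,0],"fingers": 255},
    {"linear": [0,0,0.007],"delta_rot": [0,0,0],"fingers": 255},
    {"linear": [0,0,0.008],"delta_rot": [0,0,0],"fingers": 255},
    {"linear": [0,0,0.0085],"delta_rot": [0,0,0],"fingers": 255},
    {"linear": [0,0,0.009],"delta_rot": [0,0,0],"fingers": 255},
  ],
)

```text
time: 6.35
tool_pos: [0.5152, 0.0235, 0.049]
tool_rot: [0.0, -0.085, 0.996, -0.0]
contact_force: [-0.1, 0.2, -0.1]
gripper_width: 0.001
```

```bash
python3 goal.py -60 27 50; python3 ov.py c .89
```

```text
tool in rot [ 0.0314 -0.0648] z 0.049 F_rot [0.04 0.17 0.08] t 6.35 w 0.001
lin mm [-4.4  4.8 -1. ] rot deg [-0.    0.   -0.02]
```

View pics/cs.png

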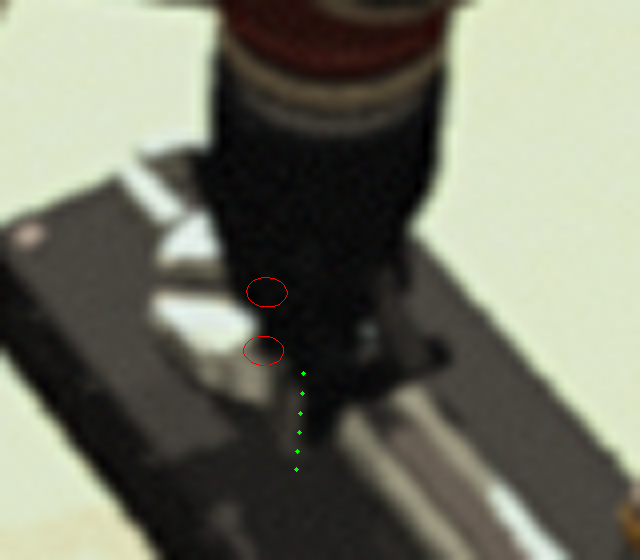

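```bash
python3 - <<'E'
import cv2
a=cv2.imread("pics/wrist0.png")
cv2.imwrite("pics/w0c.png",cv2.resize(a[220:330,120:400],None,fx=2.8,fy=2.8,interpolation=cv2.INTER_CUBIC))
E
```

```text
(no output)
```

View pics/w0c.png

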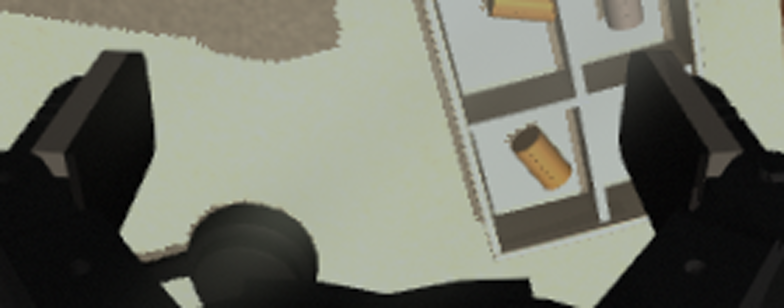

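```bash
python3 - <<'E'
from h import *
I=np.array([1,0,0,0.])
for x,u,v in((.011,(170,350.4),238.6),(-.011,(175.4,341.4),270)):
  for z in(0,-.01,-.02,-.03,-.04):
    print(x,z,wproj([[x,-.0425,z],[x,.0425,z]],np.zeros(3),I).round(1).tolist(),u,v)
E
```

```text
0.011 0 [[187.3, 211.1], [329.3, 211.2]] (170, 350.4) 238.6
0.011 -0.01 [[183.4, 217.2], [333.2, 217.3]] (170, 350.4) 238.6
0.011 -0.02 [[179.1, 223.9], [337.6, 224.0]] (170, 350.4) 238.6
0.011 -0.03 [[174.3, 231.4], [342.4, 231.5]] (170, 350.4) 238.6
0.011 -0.04 [[169.0, 239.8], [347.7, 239.9]] (170, 350.4) 238.6
-0.011 0 [[190.2, 244.1], [326.3, 244.2]] (175.4, 341.4) 270
-0.011 -0.01 [[186.7, 251.5], [329.8, 251.6]] (175.4, 341.4) 270
-0.011 -0.02 [[183.0, 259.7], [333.6, 259.8]] (175.4, 341.4) 270
-0.011 -0.03 [[178.8, 268.7], [337.7, 268.8]] (175.4, 341.4) 270
-0.011 -0.04 [[174.3, 278.7], [342.3, 278.7]] (175.4, 341.4) 270
```

>>> apply_moves(
  commands=[
    {"linear": [-0.002,0.003,-0.003],"delta_rot": [0,0,0],"fingers": 255},
    {"linear": [-0.004,0.007,-0.003],"delta_rot": [0,0,0],"fingers": 255},
    {"linear": [-0.004,0.011,-0.003],"delta_rot": [0,0,0],"fingers": 255},
    {"linear": [-0.004,0.015,-0.003],"delta_rot": [0,0,0],"fingers": 255},
    {"linear": [-0.004,0.018,-0.003],"delta_rot": [0,0,0],"fingers": 255},
    {"linear": [-0.004,0.021,-0.003],"delta_rot": [0,0,0],"fingers": 255},
    {"linear": [-0.004,0.024,-0.003],"delta_rot": [0,0,0],"fingers": 255},
    {"linear": [-0.004,0.027,-0.003],"delta_rot": [0,0,0],"fingers": 255},
  ],
)

```text
time: 7.25
tool_pos: [0.5123, 0.045, 0.0519]
tool_rot: [-0.004, -0.086, 0.996, -0.007]
contact_force: [-11.4, -26.6, 9.4]
gripper_width: -0.002
```

```bash
python3 goal.py -21 27 52; python3 look.py w5 .6
```

```text
tool in rot [ 0.0306 -0.0431] z 0.0519 F_rot [ 15.73 -24.32  -9.37] t 7.25 w -0.002
lin mm [-3.6 22.1 -0.4] rot deg [-0.72 -0.52  0.1 ]
```

View pics/w5.png

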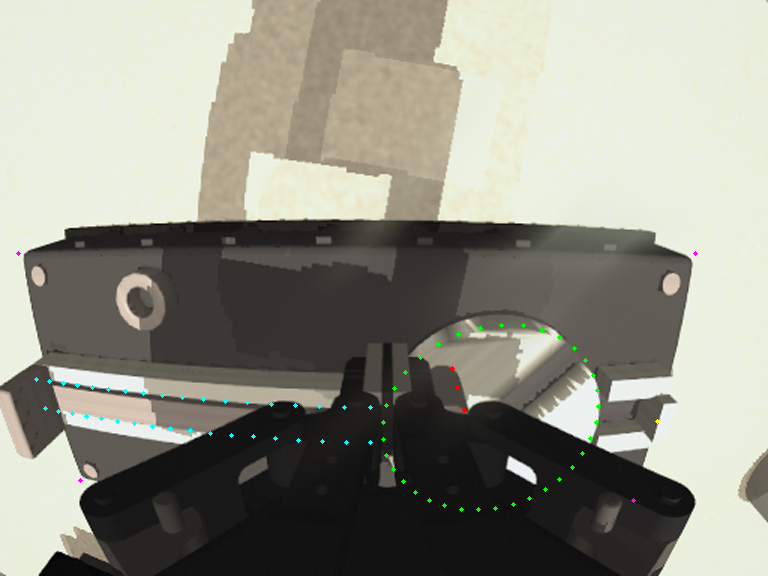

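```bash
python3 - <<'E'
import cv2
a=cv2.imread("pics/w5raw.png")
cv2.imwrite("pics/w5a.png",cv2.resize(a[195:300,220:410],None,fx=4,fy=4,interpolation=cv2.INTER_CUBIC))
E
```

```text
(no output)
```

View pics/w5a.png

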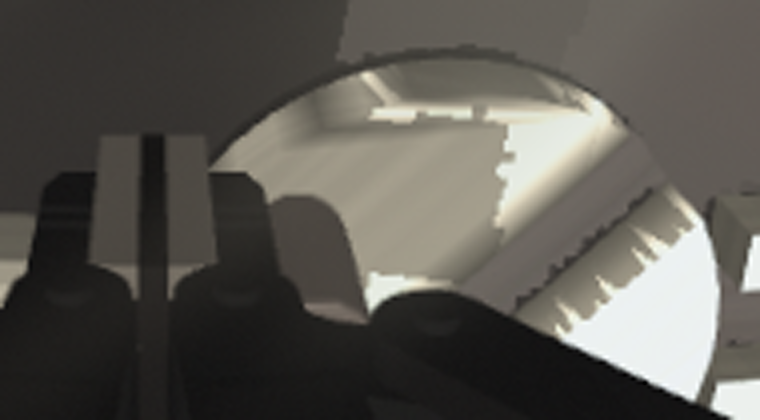

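>>> apply_moves(
  commands=[
    {"linear": [0,-0.002,0],"delta_rot": [0,0,0],"fingers": 255},
    {"linear": [0,-0.006,0],"delta_rot": [0,0,0],"fingers": 255},
    {"linear": [0,-0.01,-0.002],"delta_rot": [0,0,0],"fingers": 255},
    {"linear": [0,-0.014,-0.004],"delta_rot": [0,0,0],"fingers": 255},
    {"linear": [0,-0.014,-0.006],"delta_rot": [0,0,0],"fingers": 255},
    {"linear": [0,-0.014,-0.006],"delta_rot": [0,0,0],"fingers": 255},
    {"linear": [0,-0.014,-0.006],"delta_rot": [0,0,0],"fingers": 255},
    {"linear": [0,-0.014,-0.006],"delta_rot": [0,0,0],"fingers": 255},
  ],
)

```text
time: 8.1
tool_pos: [0.5169, 0.0372, 0.0579]
tool_rot: [-0.0, -0.085, 0.996, 0.0]
contact_force: [-0.4, 0.8, -0.5]
gripper_width: 0.003
```

```bash
python3 goal.py -41 27 58; python3 look.py w6 .8
```

```text
tool in rot [ 0.0274 -0.0516] z 0.0579 F_rot [0.29 0.81 0.5 ] t 8.1 w 0.003
lin mm [-0.4 10.6 -0.1] rot deg [ 0.01 -0.01  0.  ]
```

View pics/w6.png

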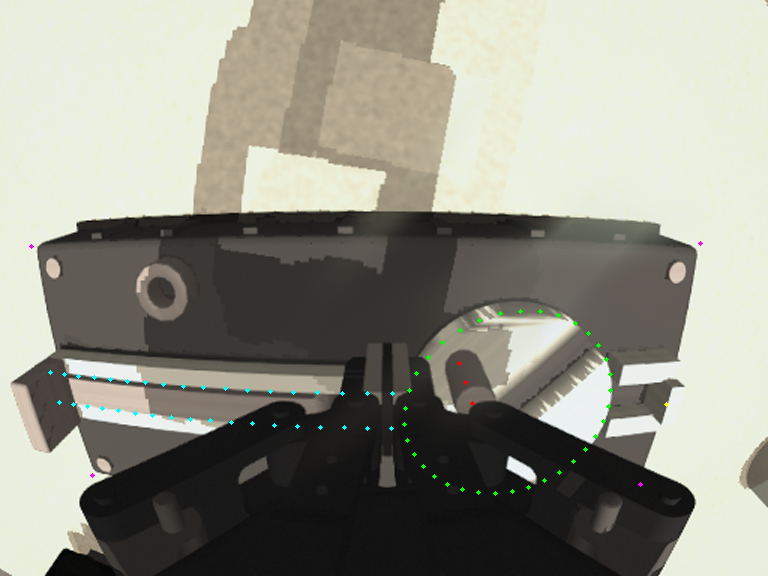

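>>> apply_moves(
  commands=[
    {"linear": [0,0.003,0],"delta_rot": [0,0,0],"fingers": 255},
    {"linear": [0,0.006,0],"delta_rot": [0,0,0],"fingers": 255},
    {"linear": [0,0.009,0],"delta_rot": [0,0,0],"fingers": 255},
    {"linear": [0,0.011,0],"delta_rot": [0,0,0],"fingers": 255},
    {"linear": [0,0.013,0],"delta_rot": [0,0,0],"fingers": 255},
    {"linear": [0,0.015,0],"delta_rot": [0,0,0],"fingers": 255},
    {"linear": [0,0.017,0],"delta_rot": [0,0,0],"fingers": 255},
    {"linear": [0,0.018,0],"delta_rot": [0,0,0],"fingers": 255},
  ],
)

```text
time: 8.95
tool_pos: [0.5116, 0.0501, 0.0578]
tool_rot: [-0.004, -0.085, 0.996, -0.005]
contact_force: [-8.5, -15.0, 4.3]
gripper_width: 0.005
```

```bash
python3 goal.py -21 27 58; python3 look.py w7 .5
```

```text
tool in rot [ 0.0305 -0.038 ] z 0.0578 F_rot [ 10.92 -13.38  -4.27] t 8.95 w 0.005
lin mm [-3.5 17.  -0.4] rot deg [-0.53 -0.48  0.05]
```

View pics/w7.png

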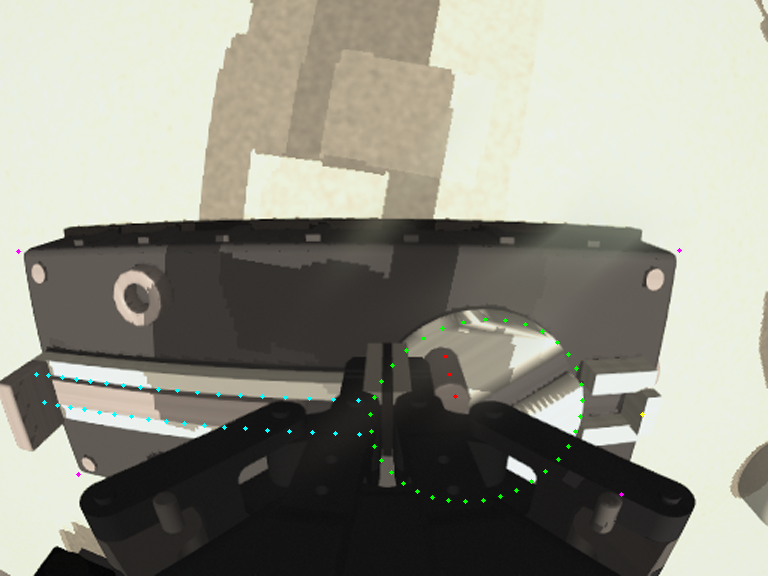

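>>> apply_moves(
  commands=[
    {"linear": [0.002,0.001,0],"delta_rot": [0,0,0],"fingers": 255},
    {"linear": [0.004,0.002,0],"delta_rot": [0,0,0],"fingers": 255},
    {"linear": [0.005,0.004,0],"delta_rot": [0,0,0],"fingers": 255},
    {"linear": [0.006,0.006,0],"delta_rot": [0,0,0],"fingers": 255},
    {"linear": [0.006,0.007,0],"delta_rot": [0,0,0],"fingers": 255},
    {"linear": [0.007,0.008,0],"delta_rot": [0,0,0],"fingers": 255},
    {"linear": [0.007,0.009,0],"delta_rot": [0,0,0],"fingers": 255},
    {"linear": [0.007,0.01,0],"delta_rot": [0,0,0],"fingers": 255},
  ],
)

```text
time: 9.8
tool_pos: [0.5042, 0.0623, 0.0576]
tool_rot: [-0.001, -0.085, 0.996, -0.001]
contact_force: [-2.4, -5.2, 0.6]
gripper_width: -0.001
```

```bash
python3 goal.py -21 27 58; python3 look.py w8 .3
```

```text
tool in rot [ 0.0356 -0.0247] z 0.0576 F_rot [ 3.26 -4.73 -0.6 ] t 9.8 w -0.001
lin mm [-8.6  3.7 -0.5] rot deg [-0.14 -0.18  0.01]
```

View pics/w8.png

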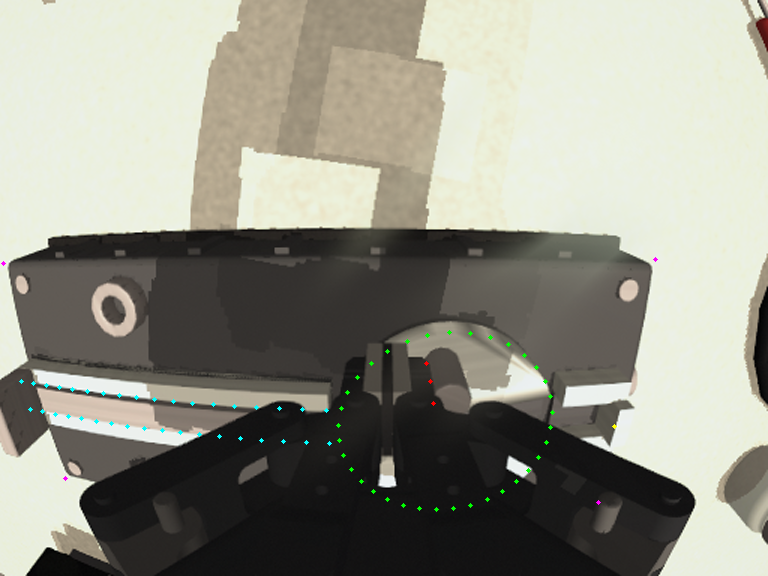

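>>> apply_moves(
  commands=[
    {"linear": [0.001,0.001,0],"delta_rot": [0,0,0],"fingers": 255},
    {"linear": [0.001,0.002,0],"delta_rot": [0,0,0],"fingers": 255},
    {"linear": [0.002,0.003,0],"delta_rot": [0,0,0],"fingers": 255},
    {"linear": [0.002,0.004,0],"delta_rot": [0,0,0],"fingers": 255},
    {"linear": [0.002,0.005,0],"delta_rot": [0,0,0],"fingers": 255},
    {"linear": [0.002,0.006,0],"delta_rot": [0,0,0],"fingers": 255},
    {"linear": [0.002,0.007,0],"delta_rot": [0,0,0],"fingers": 255},
    {"linear": [0.002,0.007,0],"delta_rot": [0,0,0],"fingers": 255},
  ],
)

```text
time: 10.65
tool_pos: [0.5022, 0.0703, 0.058]
tool_rot: [0.0, -0.085, 0.996, 0.0]
contact_force: [-1.0, -3.2, -1.1]
gripper_width: -0.002
```

```bash
python3 goal.py -14.7 35 58; python3 look.py w9 .1
python3 - <<'E'
import sys;sys.path.insert(0,'.')
from h import *
a=eyes.grab_frame('top')[:,:,::-1]
cv2.imwrite("pics/t9.png",cv2.resize(a[130:210,195:325],None,fx=6,fy=6,interpolation=cv2.INTER_CUBIC))
E
```

```text
tool in rot [ 0.0363 -0.0165] z 0.058 F_rot [ 1.5  -3.04  1.13] t 10.65 w -0.002
lin mm [-1.3  1.8 -0. ] rot deg [ 0.02  0.01 -0.01]
```

View pics/w9.png

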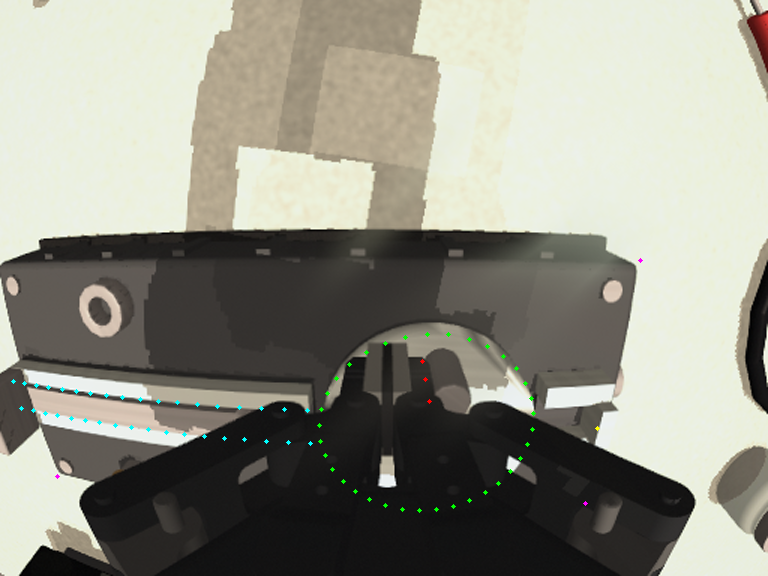

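View pics/t9.png

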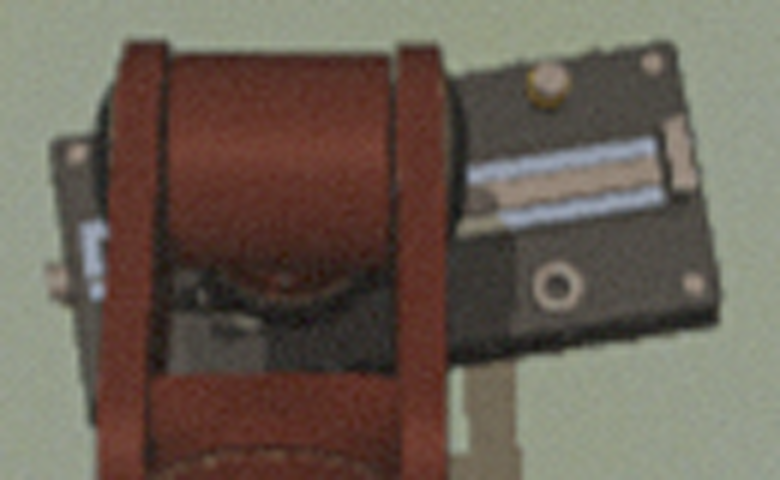

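>>> apply_moves(
  commands=[
    {"linear": [0,-0.004,0],"delta_rot": [0,0,0],"fingers": 255},
    {"linear": [0,-0.014,0],"delta_rot": [0,0,0],"fingers": 255},
    {"linear": [0,-0.024,-0.015],"delta_rot": [0,0,0],"fingers": 255},
    {"linear": [0,-0.034,-0.03],"delta_rot": [0,0,0],"fingers": 255},
    {"linear": [0,-0.044,-0.045],"delta_rot": [0,0,0],"fingers": 255},
    {"linear": [0,-0.055,-0.06],"delta_rot": [0,0,0],"fingers": 255},
    {"linear": [0,-0.055,-0.06],"delta_rot": [0,0,0],"fingers": 255},
    {"linear": [0,-0.055,-0.06],"delta_rot": [0,0,0],"fingers": 255},
  ],
)

```text
time: 11.55
tool_pos: [0.5119, 0.0154, 0.1188]
tool_rot: [0.001, -0.084, 0.996, 0.0]
contact_force: [-0.1, 0.2, -0.4]
gripper_width: 0.001
```

```bash
python3 goal.py -14.7 35 58; python3 look.py w10 .1; python3 -c "
import cv2
a=cv2.imread('pics/w10raw.png');cv2.imwrite('pics/w10a.png',cv2.resize(a[160:290,270:440],None,fx=4.5,fy=4.5,interpolation=cv2.INTER_CUBIC))"
```

```text
tool in rot [ 0.036  -0.0722] z 0.1188 F_rot [0.04 0.17 0.45] t 11.55 w 0.001
lin mm [-0.8 57.5 60.8] rot deg [-0.    0.08 -0.07]
```

View pics/w10.png

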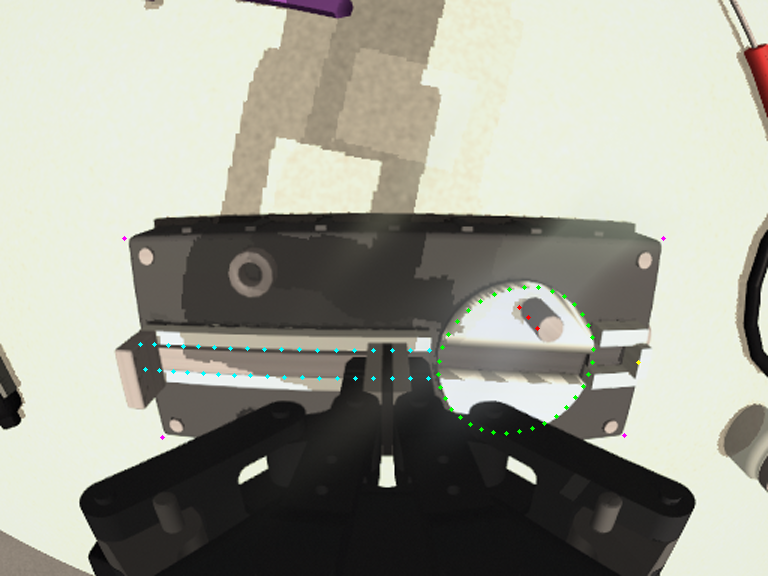

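View pics/w10a.png

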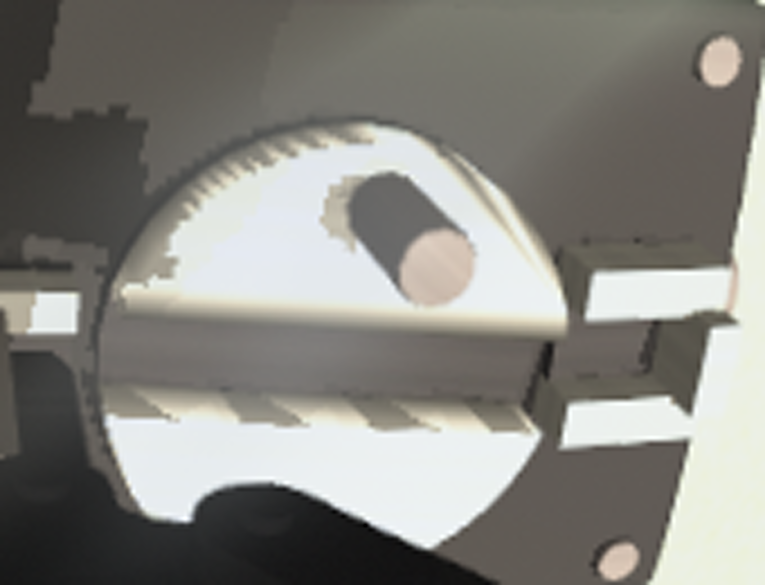

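```bash
cat > fit3.py <<'E'
from h import *
tp=np.array([0.5119,0.0154,0.1188]);tr=np.array([.001,-.084,.996,0]);tr/=np.linalg.norm(tr)
a=lambda u,v:np.array(((u+.5)/4.5-.5+270,(v+.5)/4.5-.5+160))
b=lambda u,v:np.array(((u+.5)/1.5-.5,(v+.5)/1.5-.5))
obs=[((.05,.009,.065),a(590,321)),((.05,-.009,.065),a(570,403)),((.095,.07,.05),b(661,243)),((-.23,.07,.05),b(131,241)),((-.05,.0085,.065),a(78,333))]
slot=[((-1,1),a(113,308)),((1,1),a(567,332)),((-1,-1),a(107,416)),((1,-1),a(541,433))]
def r(q):
    p,d,dz=q[:3],q[3],q[4]; t=tp+[0,0,dz]; e=[wproj(W(m,*p),t,tr)[0]-o for m,o in obs]
    th=np.linspace(0,2*np.pi,90); c=wproj(W(np.c_[.045*np.cos(th),.045*np.sin(th),0*th+.069],*p),t,tr)
    e.append([c[:,0].min()-a(100,0)[0],c[:,0].max()-a(568,0)[0]])
    e.append([c[:,1].min()-a(0,122)[1],0])
    for (sx,sy),o in slot:
        x=sx*np.sqrt(.045**2-.01**2); y=sy*.01
        e.append(wproj(W((x*np.cos(d)-y*np.sin(d),x*np.sin(d)+y*np.cos(d),.069),*p),t,tr)[0]-o)
    e.append(wproj(W((-.034*np.sin(d),.034*np.cos(d),.099),*p),t,tr)[0]-a(437,267))
    return np.concatenate(e)
f=least_squares(r,[.536,.092,1.727,0,0],loss='soft_l1')
print(f.x);print(f.fun.reshape(-1,2).round(1).tolist())
np.save('pose_w.npy',f.x)
E
python3 fit3.py
```

```text
[ 0.53663174  0.09443047  1.74103639 -0.08381669  0.00276616]
[[-1.6, -1.0], [-0.6, -1.0], [1.0, -1.9], [-1.8, -0.7], [0.4, 0.1], [1.6, -0.7], [5.3, 0.0], [2.1, 1.8], [-0.5, 1.5], [0.3, -0.2], [-0.2, -0.5], [-0.1, 0.3]]
```

```bash
python3 -c "
import numpy as np;np.save('pose.npy',np.load('pose_w.npy')[:3])"; python3 goal.py 36 36 118; python3 goal.py 36 36 58
```

```text
tool in rot [ 0.0384 -0.0732] z 0.1178 F_rot [ 0.25  0.   -0.67] t 11.6 w 0.001
lin mm [ -2.3 109.2  -0.2] rot deg [ 0.02 -0.02 -0.06]
tool in rot [ 0.0384 -0.0732] z 0.1178 F_rot [ 0.25  0.   -0.67] t 11.6 w 0.001
lin mm [ -2.3 109.2  59.8] rot deg [ 0.02 -0.02 -0.06]
```

>>> apply_moves(
  commands=[
    {"linear": [-0.002,0.035,0],"delta_rot": [0,0,0],"fingers": 255},
    {"linear": [-0.002,0.075,0],"delta_rot": [0,0,0],"fingers": 255},
    {"linear": [-0.002,0.109,0],"delta_rot": [0,0,0],"fingers": 255},
    {"linear": [-0.002,0.109,0.01],"delta_rot": [0,0,0],"fingers": 255},
    {"linear": [-0.002,0.109,0.03],"delta_rot": [0,0,0],"fingers": 255},
    {"linear": [-0.002,0.109,0.05],"delta_rot": [0,0,0],"fingers": 255},
    {"linear": [-0.002,0.109,0.06],"delta_rot": [0,0,0],"fingers": 255},
    {"linear": [-0.002,0.109,0.06],"delta_rot": [0,0,0],"fingers": 255},
  ],
)

```text
time: 12.4
tool_pos: [0.4929, 0.123, 0.0552]
tool_rot: [-0.003, -0.085, 0.996, -0.0]
contact_force: [0.2, 0.3, -0.3]
gripper_width: 0.0
```

```bash
python3 goal.py 21 36 58
```

```text
tool in rot [0.0382 0.0356] z 0.0552 F_rot [-0.26  0.27  0.32] t 12.4 w 0.0
lin mm [ -2.2 -14.6  -2.8] rot deg [ 0.01 -0.31 -0.05]
```

>>> apply_moves(
  commands=[
    {"linear": [0,-0.004,0],"delta_rot": [0,0,0],"fingers": 255},
    {"linear": [0,-0.007,0],"delta_rot": [0,0,0],"fingers": 255},
    {"linear": [0,-0.009,0],"delta_rot": [0,0,0],"fingers": 255},
    {"linear": [0,-0.011,0],"delta_rot": [0,0,0],"fingers": 255},
    {"linear": [0,-0.013,0],"delta_rot": [0,0,0],"fingers": 255},
    {"linear": [0,-0.0145,0],"delta_rot": [0,0,0],"fingers": 255},
    {"linear": [0,-0.015,0],"delta_rot": [0,0,0],"fingers": 255},
    {"linear": [0,-0.015,0],"delta_rot": [0,0,0],"fingers": 255},
  ],
)

```text
time: 13.2
tool_pos: [0.4977, 0.109, 0.0583]
tool_rot: [0.0, -0.085, 0.996, 0.0]
contact_force: [-0.5, 2.9, 2.5]
gripper_width: 0.001
```

```bash
python3 goal.py 21 36 58
```

```text
tool in rot [0.0359 0.021 ] z 0.0583 F_rot [-0.04  2.89 -2.51] t 13.2 w 0.001
lin mm [0.1 0.  0.3] rot deg [ 0.03  0.02 -0.04]
```

>>> apply_moves(
  commands=[
    {"linear": [0,0.006,0],"delta_rot": [0,0,0],"fingers": 255},
    {"linear": [0,0.012,-0.015],"delta_rot": [0,0,0],"fingers": 255},
    {"linear": [0,0.012,-0.04],"delta_rot": [0,0,0],"fingers": 255},
    {"linear": [-0.005,0.01,-0.06],"delta_rot": [0,0,0],"fingers": 255},
    {"linear": [-0.015,-0.03,-0.065],"delta_rot": [0,0,0],"fingers": 255},
    {"linear": [-0.025,-0.075,-0.065],"delta_rot": [0,0,0],"fingers": 255},
    {"linear": [-0.036,-0.12,-0.065],"delta_rot": [0,0,0],"fingers": 255},
    {"linear": [-0.036,-0.12,-0.065],"delta_rot": [0,0,0],"fingers": 255},
  ],
)

```text
time: 14.0
tool_pos: [0.5554, -0.0076, 0.1247]
tool_rot: [0.001, -0.082, 0.997, -0.001]
contact_force: [0.6, 1.4, -0.1]
gripper_width: -0.0
```

```bash
python3 goal.py -255 0 120; python3 look.py w11 0; python3 -c "
import cv2
a=cv2.imread('pics/w11raw.png');cv2.imwrite('pics/w11a.png',cv2.resize(a[100:250,270:440],None,fx=4,fy=4,interpolation=cv2.INTER_CUBIC))"
```

```text
tool in rot [-0.0012 -0.1037] z 0.1247 F_rot [-0.8   1.31  0.12] t 14.0 w -0.0
lin mm [   0.4 -151.3    5.1] rot deg [-0.17  0.13 -0.31]
```

View pics/w11.png

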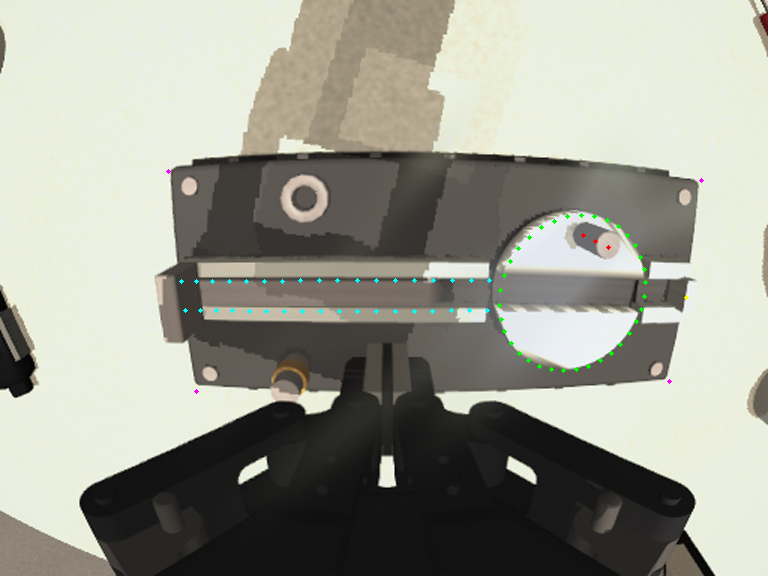

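View pics/w11a.png

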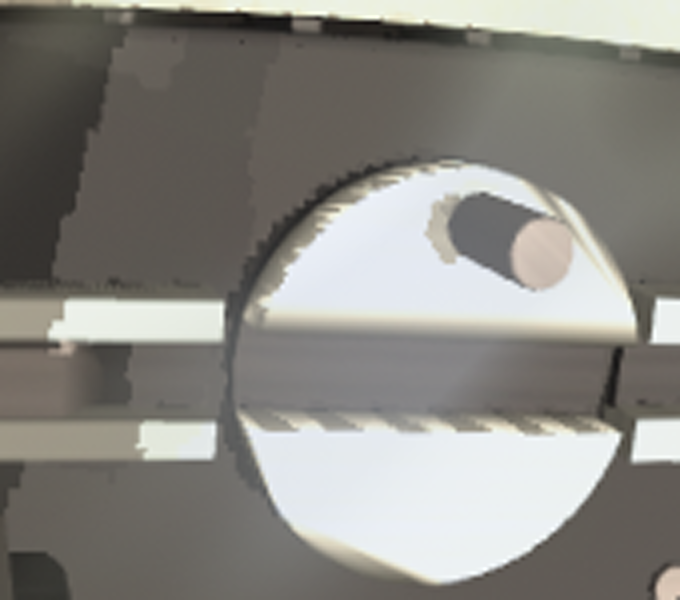

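>>> apply_moves(
  commands=[
    {"linear": [0,-0.035,0],"delta_rot": [0,0,0],"fingers": 255},
    {"linear": [0,-0.075,0],"delta_rot": [0,0,0],"fingers": 255},
    {"linear": [0,-0.115,0],"delta_rot": [0,0,0],"fingers": 255},
    {"linear": [0,-0.154,0],"delta_rot": [0,0,0],"fingers": 255},
    {"linear": [0,-0.158,0.01],"delta_rot": [0,0,0],"fingers": 255},
    {"linear": [0,-0.158,0.035],"delta_rot": [0,0,0],"fingers": 255},
    {"linear": [0,-0.158,0.06],"delta_rot": [0,0,0],"fingers": 255},
    {"linear": [0,-0.158,0.071],"delta_rot": [0,0,0],"fingers": 255},
  ],
)

```text
time: 14.85
tool_pos: [0.578, -0.1568, 0.0491]
tool_rot: [-0.002, -0.085, 0.996, 0.001]
contact_force: [0.3, -0.6, -1.4]
gripper_width: 0.004
```

```bash
python3 goal.py -255 0 50; python3 look.py w12 0
```

```text
tool in rot [ 0.0018 -0.2546] z 0.0491 F_rot [-0.21 -0.64  1.41] t 14.85 w 0.004
lin mm [-1.8 -0.4 -0.9] rot deg [ 0.16 -0.24  0.04]
```

View pics/w12.png

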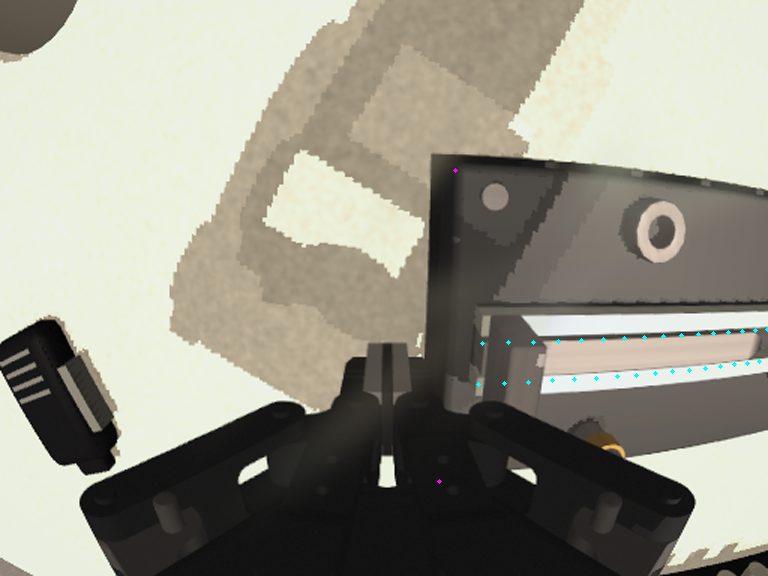

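>>> apply_moves(
  commands=[
    {"linear": [-0.0015,0.006,0],"delta_rot": [0,0,0],"fingers": 255},
    {"linear": [-0.0015,0.012,0],"delta_rot": [0,0,0],"fingers": 255},
    {"linear": [-0.0015,0.017,0],"delta_rot": [0,0,0],"fingers": 255},
    {"linear": [-0.0015,0.022,0],"delta_rot": [0,0,0],"fingers": 255},
    {"linear": [-0.0015,0.027,0],"delta_rot": [0,0,0],"fingers": 255},
    {"linear": [-0.0015,0.032,0],"delta_rot": [0,0,0],"fingers": 255},
    {"linear": [-0.0015,0.037,0],"delta_rot": [0,0,0],"fingers": 255},
    {"linear": [-0.0015,0.042,0],"delta_rot": [0,0,0],"fingers": 255},
  ],
)

```text
time: 15.7
tool_pos: [0.5751, -0.1181, 0.053]
tool_rot: [0.001, -0.085, 0.996, -0.001]
contact_force: [1.0, -3.8, 3.8]
gripper_width: -0.001
```

```bash
python3 goal.py -83 0 50; python3 look.py w13 0
```

```text
tool in rot [-0.002  -0.2159] z 0.053 F_rot [-0.3  -3.96 -3.81] t 15.7 w -0.001
lin mm [  2.1 132.9   2.8] rot deg [-0.11  0.1  -0.05]
```

View pics/w13.png

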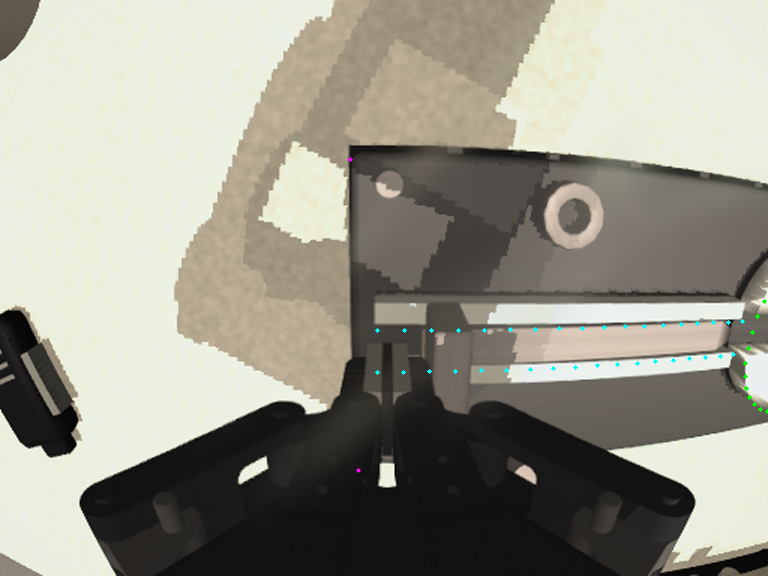

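>>> apply_moves(
  commands=[
    {"linear": [0.002,0.006,0],"delta_rot": [0,0,0],"fingers": 255},
    {"linear": [0.002,0.012,0],"delta_rot": [0,0,0],"fingers": 255},
    {"linear": [0.002,0.018,0],"delta_rot": [0,0,0],"fingers": 255},
    {"linear": [0.002,0.024,0],"delta_rot": [0,0,0],"fingers": 255},
    {"linear": [0.002,0.03,0],"delta_rot": [0,0,0],"fingers": 255},
    {"linear": [0.002,0.036,0],"delta_rot": [0,0,0],"fingers": 255},
    {"linear": [0.002,0.042,0],"delta_rot": [0,0,0],"fingers": 255},
    {"linear": [0.002,0.048,0],"delta_rot": [0,0,0],"fingers": 255},
  ],
)

```text
time: 16.55
tool_pos: [0.5652, -0.0709, 0.0528]
tool_rot: [0.001, -0.085, 0.996, -0.001]
contact_force: [3.2, -5.3, 2.8]
gripper_width: 0.0
```

```bash
python3 goal.py -83 0 50; python3 look.py w14 0
```

```text
tool in rot [-0.0002 -0.1678] z 0.0528 F_rot [-2.25 -5.72 -2.77] t 16.55 w 0.0
lin mm [ 0.3 84.8  2.6] rot deg [-0.1   0.14 -0.06]
```

View pics/w14.png

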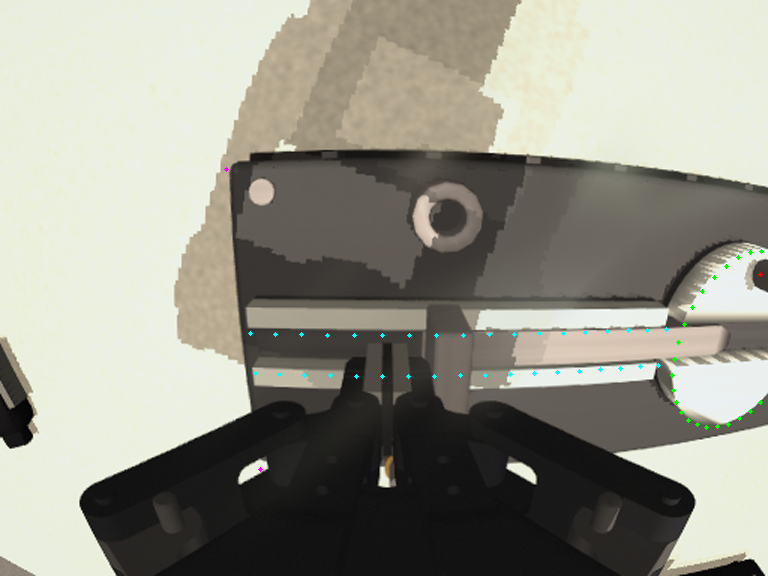

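The bar tip (at about (725,340)) is entering the slot cleanly, and the push force is about 6 N. I'll keep pushing.

>>> apply_moves(
  commands=[
    {"linear": [0,0.006,0],"delta_rot": [0,0,0],"fingers": 255},
    {"linear": [0,0.012,0],"delta_rot": [0,0,0],"fingers": 255},
    {"linear": [0,0.018,0],"delta_rot": [0,0,0],"fingers": 255},
    {"linear": [0,0.024,0],"delta_rot": [0,0,0],"fingers": 255},
    {"linear": [0,0.03,0],"delta_rot": [0,0,0],"fingers": 255},
    {"linear": [0,0.036,0],"delta_rot": [0,0,0],"fingers": 255},
    {"linear": [0,0.042,0],"delta_rot": [0,0,0],"fingers": 255},
    {"linear": [0,0.048,0],"delta_rot": [0,0,0],"fingers": 255},
  ],
)

```text
time: 17.4
tool_pos: [0.557, -0.0237, 0.0527]
tool_rot: [0.001, -0.085, 0.996, -0.001]
contact_force: [1.5, -5.5, 3.5]
gripper_width: -0.0
```

```bash
python3 goal.py -83 0 50; python3 look.py w15 0
```

```text
tool in rot [-1.000e-04 -1.199e-01] z 0.0527 F_rot [-0.56 -5.69 -3.5 ] t 17.4 w -0.0
lin mm [ 0.1 36.9  2.7] rot deg [-0.1   0.11 -0.05]
```

View pics/w15.png

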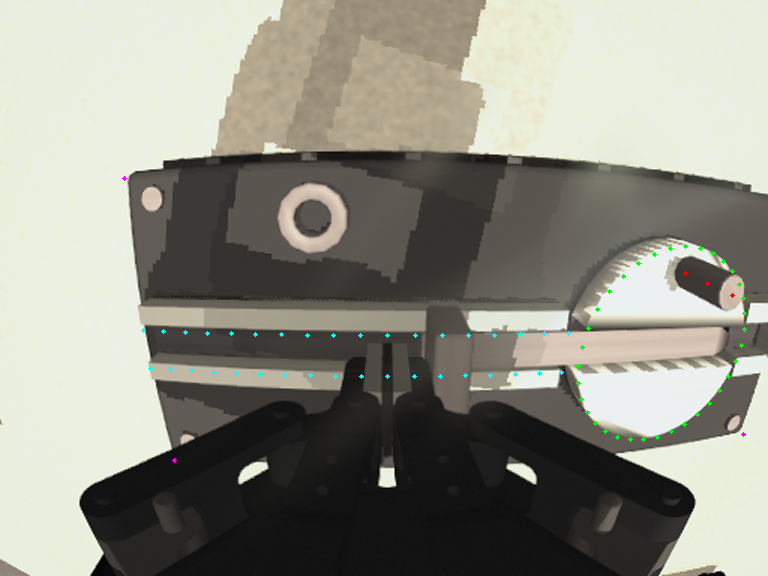

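>>> apply_moves(
  commands=[
    {"linear": [0,0.005,0],"delta_rot": [0,0,0],"fingers": 255},
    {"linear": [0,0.01,0],"delta_rot": [0,0,0],"fingers": 255},
    {"linear": [0,0.015,0],"delta_rot": [0,0,0],"fingers": 255},
    {"linear": [0,0.019,0],"delta_rot": [0,0,0],"fingers": 255},
    {"linear": [0,0.023,0],"delta_rot": [0,0,0],"fingers": 255},
    {"linear": [0,0.026,0],"delta_rot": [0,0,0],"fingers": 255},
    {"linear": [0,0.028,0],"delta_rot": [0,0,0],"fingers": 255},
    {"linear": [0,0.03,0],"delta_rot": [0,0,0],"fingers": 255},
  ],
)

```text
time: 18.25
tool_pos: [0.5515, 0.0059, 0.0523]
tool_rot: [0.0, -0.085, 0.996, -0.0]
contact_force: [2.2, -3.5, 2.3]
gripper_width: -0.003
```

```bash
python3 goal.py -83 0 50; python3 look.py w16 0
```

```text
tool in rot [ 0.0003 -0.0897] z 0.0523 F_rot [-1.62 -3.84 -2.32] t 18.25 w -0.003
lin mm [-0.3  6.8  2.3] rot deg [-0.06  0.04 -0.05]
```

View pics/w16.png

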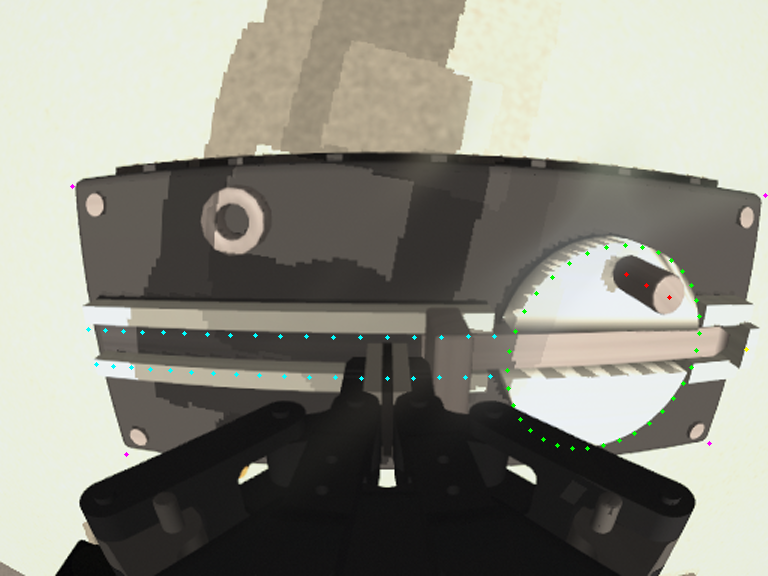

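>>> apply_moves(
  commands=[
    {"linear": [0,0.001,0],"delta_rot": [0,0,0],"fingers": 255},
    {"linear": [0,0.002,0],"delta_rot": [0,0,0],"fingers": 255},
    {"linear": [0,0.003,0],"delta_rot": [0,0,0],"fingers": 255},
    {"linear": [0,0.0037,0],"delta_rot": [0,0,0],"fingers": 255},
    {"linear": [0,0.0045,0],"delta_rot": [0,0,0],"fingers": 255},
    {"linear": [0,0.005,0],"delta_rot": [0,0,0],"fingers": 255},
    {"linear": [0,0.0055,0],"delta_rot": [0,0,0],"fingers": 255},
    {"linear": [0,0.006,0],"delta_rot": [0,0,0],"fingers": 255},
  ],
)

```text
time: 19.1
tool_pos: [0.5504, 0.0118, 0.0522]
tool_rot: [0.0, -0.085, 0.996, -0.0]
contact_force: [2.7, -4.3, 2.6]
gripper_width: -0.001
```

```bash
python3 goal.py -83 0 50
```

```text
tool in rot [ 0.0004 -0.0838] z 0.0522 F_rot [-1.94 -4.74 -2.56] t 19.1 w -0.001
lin mm [-0.4  0.8  2.2] rot deg [-0.05  0.03 -0.05]
```

Still sliding at about 5 N, so it isn't against the end wall yet.

>>> apply_moves(
  commands=[
    {"linear": [0,0.0005,0],"delta_rot": [0,0,0],"fingers": 255},
    {"linear": [0,0.001,0],"delta_rot": [0,0,0],"fingers": 255},
    {"linear": [0,0.0015,0],"delta_rot": [0,0,0],"fingers": 255},
    {"linear": [0,0.002,0],"delta_rot": [0,0,0],"fingers": 255},
    {"linear": [0,0.0025,0],"delta_rot": [0,0,0],"fingers": 255},
    {"linear": [0,0.003,0],"delta_rot": [0,0,0],"fingers": 255},
    {"linear": [0,0.003,0],"delta_rot": [0,0,0],"fingers": 255},
    {"linear": [0,0.003,0],"delta_rot": [0,0,0],"fingers": 255},
  ],
)

```text
time: 19.9
tool_pos: [0.5503, 0.0125, 0.0523]
tool_rot: [0.0, -0.085, 0.996, -0.003]
contact_force: [2.6, -12.0, 2.5]
gripper_width: 0.001
```

```bash
python3 goal.py -83 0 50; python3 look.py w17 0;python3 -c "
import cv2
a=cv2.imread('pics/w17raw.png');cv2.imwrite('pics/w17a.png',cv2.resize(a[150:310,320:512],None,fx=4,fy=4,interpolation=cv2.INTER_CUBIC))"
```

```text
tool in rot [ 0.0004 -0.083 ] z 0.0523 F_rot [ -0.56 -12.27  -2.49] t 19.9 w 0.001
lin mm [-0.4  0.   2.3] rot deg [-0.3   0.03 -0.04]
```

View pics/w17a.png

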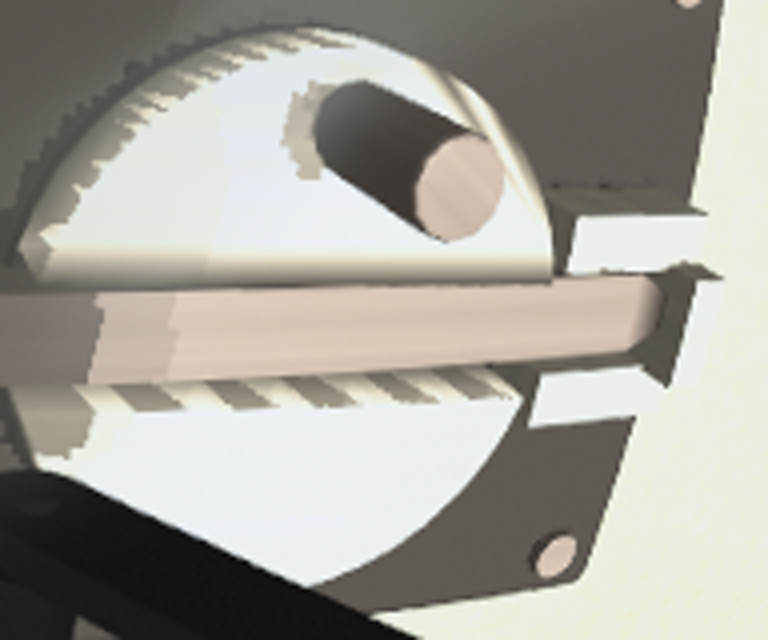

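>>> apply_moves(
  commands=[
    {"linear": [0,0.001,0],"delta_rot": [0,0,0],"fingers": 255},
    {"linear": [0,0.002,0],"delta_rot": [0,0,0],"fingers": 255},
    {"linear": [0,0.002,0],"delta_rot": [0,0,0],"fingers": 255},
    {"linear": [0,0.002,0],"delta_rot": [0,0,0],"fingers": 255},
    {"linear": [0,0.002,0],"delta_rot": [0,0,0],"fingers": 255},
    {"linear": [0,0.002,0],"delta_rot": [0,0,0],"fingers": 255},
    {"linear": [0,0.002,0],"delta_rot": [0,0,0],"fingers": 255},
    {"linear": [0,0.002,0],"delta_rot": [0,0,0],"fingers": 255},
  ],
)

```text
time: 20.75
tool_pos: [0.5504, 0.0127, 0.0527]
tool_rot: [0.001, -0.085, 0.996, -0.004]
contact_force: [4.6, -16.9, 2.2]
gripper_width: 0.003
```

```bash
python3 goal.py -83 0 50
```

```text
tool in rot [ 0.0003 -0.0829] z 0.0527 F_rot [ -1.69 -17.4   -2.2 ] t 20.75 w 0.003
lin mm [-0.3 -0.1  2.7] rot deg [-0.51  0.05 -0.04]
```

Stalled: the force rose to 17 N with no further motion, at the TCP position predicted for home. Now I'll retreat and check.

>>> apply_moves(
  commands=[
    {"linear": [0,-0.004,0],"delta_rot": [0,0,0],"fingers": 255},
    {"linear": [0,-0.012,0],"delta_rot": [0,0,0],"fingers": 255},
    {"linear": [0,-0.022,0],"delta_rot": [0,0,0],"fingers": 255},
    {"linear": [0,-0.032,-0.02],"delta_rot": [0,0,0],"fingers": 255},
    {"linear": [0,-0.04,-0.05],"delta_rot": [0,0,0],"fingers": 255},
    {"linear": [-0.02,-0.04,-0.08],"delta_rot": [0,0,0],"fingers": 255},
    {"linear": [-0.04,-0.04,-0.1],"delta_rot": [0,0,0],"fingers": 255},
    {"linear": [-0.04,-0.04,-0.1],"delta_rot": [0,0,0],"fingers": 255},
  ],
)

```text
time: 21.55
tool_pos: [0.5987, -0.0157, 0.1556]
tool_rot: [0.003, -0.085, 0.996, -0.0]
contact_force: [-0.1, -0.1, 1.2]
gripper_width: -0.001
```

```bash
python3 goal.py -83 0 50; python3 look.py w18 0;python3 -c "
import cv2
a=cv2.imread('pics/w18raw.png');cv2.imwrite('pics/w18a.png',cv2.resize(a[90:230,240:440],None,fx=4,fy=4,interpolation=cv2.INTER_CUBIC))
from plant import eyes
cv2.imwrite('pics/s18.png',cv2.resize(eyes.grab_frame('side')[140:255,230:345,::-1],None,fx=5,fy=5,interpolation=cv2.INTER_CUBIC))"
```

```text
tool in rot [-0.0425 -0.119 ] z 0.1556 F_rot [ 0.16 -0.07 -1.23] t 21.55 w -0.001
lin mm [ 43.1  36.2 105.3] rot deg [-0.07  0.35 -0.01]
```

View pics/w18a.png

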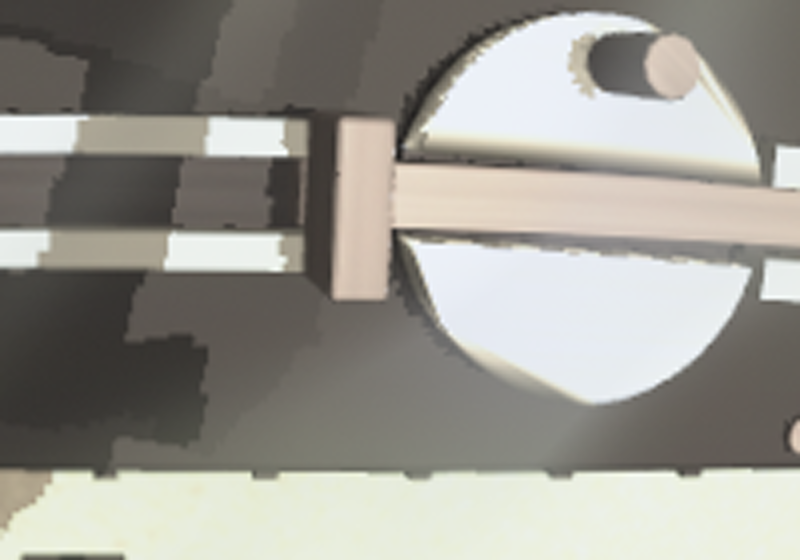

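View pics/s18.png

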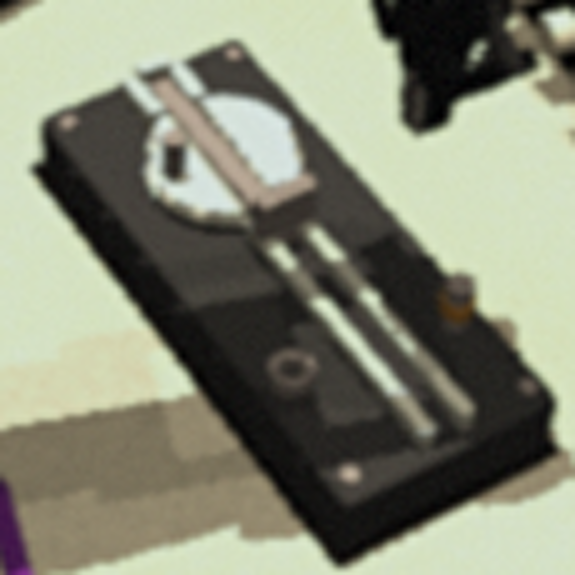

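View pics/w18.png

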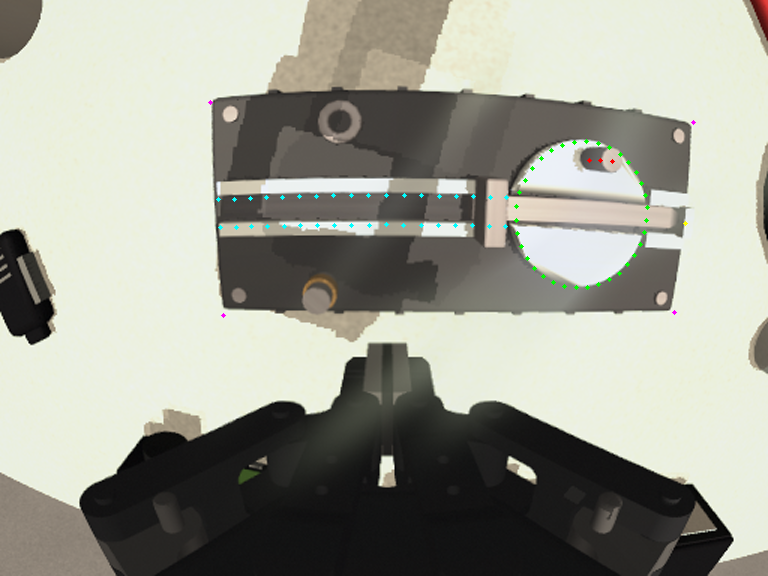

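```bash
python3 - <<'E'
from h import *
p=np.load('pose.npy')
s=state(); w=eyes.grab_frame('wrist')[:,:,::-1].copy(); tp,tr=s['tool_pos'],s['tool_rot']
print(s['time'],tp)
k=8;u0,v0,u1,v1=400,100,480,170
c=cv2.resize(w[v0:v1,u0:u1],None,fx=k,fy=k,interpolation=cv2.INTER_CUBIC)
def D(c,P,col,u0=u0,v0=v0):
    for q in wproj(W(P,*p),tp,tr): cv2.circle(c,tuple(int(round(x)) for x in ((q-[u0,v0]+.5)*k-.5)),2,col,-1)
D(c,[(.075,y,.067) for y in(-.003,0,.003)],(0,0,255))
D(c,[(.075,y,.073) for y in(-.009,.009)],(0,255,0))
D(c,[(.05,y,.065) for y in(-.009,.009)],(255,0,0))
cv2.imwrite('pics/k.png',c)
u0,v0,u1,v1=310,100,390,170
c=cv2.resize(w[v0:v1,u0:u1],None,fx=k,fy=k,interpolation=cv2.INTER_CUBIC)
D(c,[(x,y,.097) for x in(-.069,-.057) for y in(-.018,.018)],(0,0,255),u0,v0)
D(c,[(-.05,y,.065) for y in(-.0085,.0085)],(0,255,0),u0,v0)
cv2.imwrite('pics/k2.png',c)
E
```

```text
21.65 [ 0.5946144  -0.01540692  0.15087886]
```

View pics/k.png

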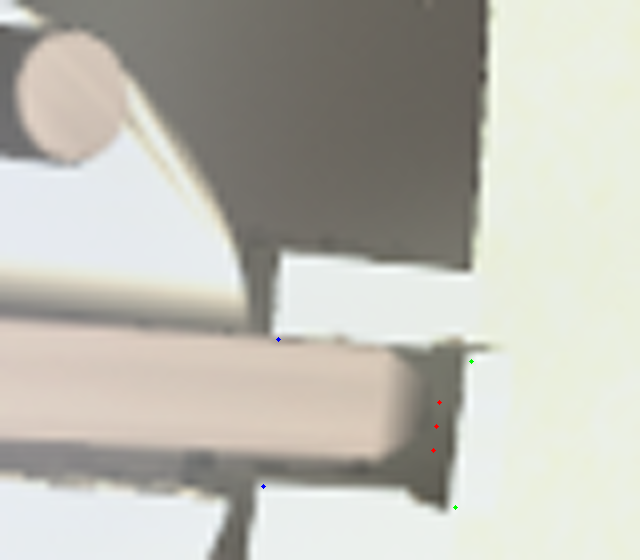

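View pics/k2.png

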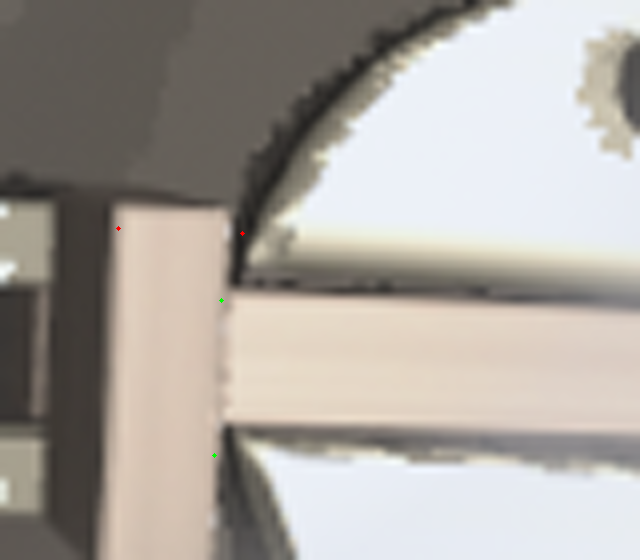

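```bash
python3 -c "
from plant import job_done,state
print(job_done())"
```

```text
the job is handed in; nothing more can be done
None
```

The rotator is locked and the job is handed in at about 21.7 s. The disc is lined up and the bar is fully home in the keeper, as far as my checks can show; the system reports no verdict.

**What I did:** I turned the pin clockwise with the shut fingertips until the slot slightly overshot (−0.08 rad). I nudged it back from the other side to about −0.04 rad. Then I pushed the bar by the rear face of its end block through the disc, at 4–6 N, until it stopped.

**Last checks:**
- **Bar home:** it stalled where the end wall was predicted, with the force rising from 5 to 17 N and no more motion. The final picture puts the block within about 0.5 mm and the tip within about 1 mm of home.
- **Disc:** the slot reads about −0.035 rad to the bar, inside the 0.12 limit.
- **Clearance:** the arm is raised clear of the rotator. The adapter and collar are still in place; I did not check the other bystanders one by one.

**What disagreed:**
- **Fingertip height:** the shut fingertips end about 24 mm above the reported TCP. My first pass at the pin therefore went over it without touching, and I corrected the height from the camera pictures.
- **Jam at the pin:** the next try jammed against the pin, peaking around 30 N, before I backed off.
- **Picture fit:** the wrist-camera overlay was off by 1–3 mm at some positions. I relied on where the parts sat relative to each other in the pictures and on the contact forces.

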